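# Drift a flow-cell cover into line and fit its second bolt

## Robot

A 6-joint arm with a two-finger parallel gripper is mounted at the origin on a cart in front of the work surface, level with it; the furniture and walls round the work are solid. World frame = base frame: x ahead of the robot, y to its left, z up, the work surface at z = 0. Lengths are in m, angles in rad, forces in N, time in s.
With the tool pointing down it reaches from about 0.25 to 0.725 m from the base axis. Payload 4 kg.
Tool frame: the origin (TCP) lies at the very end of the fingers, on their centre line; the grasp point (between the pads) lies 19 mm behind it; z points along the fingers, y is the direction in which the jaws open and shut (so a half turn about z gives the same grasp; the last joint's range is limited). The gripper opens to 85 mm and grips with 20 to 120 N. Pads are 22 mm wide; open, the fingers measure 114 mm over their backs; the gripper's body (76 mm by 85 mm) begins 54 mm behind the grasp point. The pads swing forward as they close: fully open they stand 13 mm farther back than shut.
Start: joints at [1.103, 0.241, 0.005, 1.335, 0, 1.571], TCP at [0.225, 0.446, 0.198] pointing down, gripper open.
Joint ranges: [-2.72, 2.72], [-1.05, 1.87], [-1.09, 1.28], [-1.99, 2.15], [-1.42, 1.44], [-3.14, 3.14]. Speed limits (rad/s): [2.79, 2.79, 3.14, 3.14, 3.14, 3.14].

## Interface

Orientations are given as a unit quaternion [x, y, z, w].
In Python, from workcell import bot, camera gives the robot as it stands. The module is installed in compiled form; this text tells all that it offers.
- The arm moves only by the tool send_rows, never from a script. Its argument "deltas" is a list of rows, each an object with "grip": the opening, from 0 (shut) to 1 (fully open); "translation": the shift along the tool's x, y, z in m, a list of three; "twist": the turn, a rotation vector about the tool's x, y, z in degrees, a list of three. A call has 1 to 5 rows; each row is the pose to reach, as a shift and turn from the pose measured when the call began, along the tool's axes at that moment; what a row does not reach only later rows make up. A row lasts 1/8 s, in which the tool goes at most 62.5 mm and 10.7 degrees, less where a joint would pass 70% of its speed; a pose out of reach is approached as far as the arm can. A call with a gripper value outside its range is refused whole. The fingers move at their own pace and stop on an object; the grip force is fixed at half the most. Time passes only in rows, so rows that repeat a pose let the fingers close. It gives the time, the measured TCP pose, the force and the opening at its end, in the units of the state.
- bot.get_obs(): the state, without advancing time (a new reading comes with each control period).
- camera(name): name is "scene" or "top" or "wrist"; returns a dict with "color" (480x640x3 uint8, blue, green, red), "intrinsics" (3x3 intrinsics, pixels), "xyz" and "rotation" of the camera in the world. Camera axes: x right, y down, z forward; pixel columns grow to the right and rows downward; lengths in m; the calibration is good to about 2 mm. A picture is of the moment at which its call begins. There is no depth.
- bot.job_done(): hands the job in, once; it reports no verdict.
The state is a dict: "clock": time; "joint_pos": joint angles; "joint_vel": joint speeds; "tau": joint torques, N m; "eef_pos": TCP position; "tool_rot": TCP orientation; "ft_force": force on the tool from outside, world axes, zero at the start; "ft_torque": the same for the moment, N m; "grip_width": finger opening in m.
Only numpy, scipy, OpenCV 4.12 (cv2) and the standard library are available. Lean on these libraries where they do the work, as an engineer would, in place of code of your own. Each camera call takes 0.05 s, during which the arm holds its last target.

## Task

The cover plate of the flow cell hangs on one end screw and has swung out of line. Take the drift pin from the stand and drive it through the cover's larger hole into the cell body so that it wedges the holes into line; then, with the pin left in, put the hex bolt from the stand through the smaller hole beside it. Push each one down until its collar lies flat on the cover and finish with a firm push of about 15 N on it, never pressing a collar with more than 30 N or loading the cell with more than 50 N; leave the pot, dropper bottle and tape roll where they are, and let go of everything.

Things in the scene. Friction and masses are not known exactly. Their poses are not given: they have to be found in the camera images.
- cell: aluminium flow-cell body, fixed: block 84 (x) x 140 (y) x 48 mm with foot ears (80 x 190 x 8 mm overall), two vertical blind holes 45 mm deep. Origin: centre of its underside; z up, y along its length. A hard rubber seal round its top edge stands 1 to 11 mm proud (differs, not measured) and carries the 8 mm cover, whose top thus lies 57 to 67 mm above the cabinet top, at a height to be found by touch
- cell_pin_hole (a point): mouth centre of the body's larger hole (14.8 mm diameter), at body x -24, y -48, z 48 mm, under the cover
- cell_bolt_hole (a point): mouth centre of the body's smaller hole (11.3 mm diameter), at body x +24, y -48, z 48 mm, under the cover
- cover (a joint): swing of the steel cover plate (84 x 140 x 8 mm, through holes of the same sizes and places as the body's) about the end screw, a vertical axis at body x 0, y +50 mm; rad, positive counter-clockwise from above; 0 = all holes in line; starts at 0.058 to 0.078 (holes 6 to 8 mm out). Stiff, no spring (friction 0.4 N m, 4 N at the holes); stays where put; does not lift
- stand: grey plastic block 120 (x) x 56 (y) x 54 mm, fixed, with two 16 mm holes at its x -30 and +30 mm holding the pin and the bolt (either way round). Origin: centre of its underside.
- drift_pin: bright steel drift pin, 90 g, standing point down in the stand, collar on the stand's top. Origin: centre of its point; z up along its axis. From the point up: taper from 4 to 14 mm diameter over 28 mm, straight 14 mm shank to 50 mm, collar 22 mm diameter x 4 mm, round ringed grip 16 mm diameter from 54 to 84 mm.
- pin_tip (a point): the drift pin's point, on its axis
- pin_collar (a point): on the pin's axis, at the underside of its collar, 50 mm above the point
- bolt: dark steel bolt, 70 g, plain shank without thread (it is pushed in), standing in the stand on its collar. Origin: centre of the shank's foot; z up along its axis. Shank 9 mm diameter (foot bevelled to 6 mm over the last 3 mm) to 36 mm, collar 20 mm diameter x 4 mm, hexagonal grip about 15 mm wide from 40 to 70 mm.
- bolt_tip (a point): foot of the bolt's shank, on its axis
- bolt_collar (a point): on the bolt's axis, at the underside of its collar, 36 mm above the foot
- pot: small specimen pot with yellow screw cap, 50 mm wide, 55 mm tall, bystander; origin at the centre of its underside
- dropper: amber dropper bottle, 33 mm wide, 82 mm tall, bystander; origin at the centre of its underside
- tape: roll of tape lying flat, 60 mm wide, 20 mm tall, bystander; origin at the centre of its underside

How it is judged:
On the way, in this order (a step that is already met when the one before it is completed fails the run):
1. the drift pin is pressed home through cover and body: its collar bears on the cover with at least 8 N and the cover is in line, the bolt not yet in (z of pin_collar in the frame of cell below 0.07 m and horizontal distance between pin_tip and cell_pin_hole below 0.003 m and value of joint cover between -0.02 and 0.02 rad and contact force between drift_pin_c1 and cover above 8 N and horizontal distance between bolt_tip and cell_bolt_hole above 0.02 m).
2. with the pin still home, the bolt is pressed home: its collar bears on the cover with at least 8 N (z of each of pin_collar, bolt_collar in the frame of cell below 0.07 m and horizontal distance between pin_tip and cell_pin_hole below 0.003 m and horizontal distance between bolt_tip and cell_bolt_hole below 0.004 m and z of pin_collar in the frame of bolt_collar between -0.0025 and 0.0025 m and contact force between bolt_c1 and cover above 8 N).
At the end, for the whole second after the job is handed in: drift pin and bolt both stand released and at rest in their holes through cover and body, upright within 0.08 rad, both collars down on the cover and level with each other within 2.5 mm, pin point within 3 mm and bolt foot within 4 mm of their body holes' axes, cover within 0.02 rad of in line (z of each of pin_collar, bolt_collar in the frame of cell below 0.07 m and horizontal distance between pin_tip and cell_pin_hole below 0.003 m and horizontal distance between bolt_tip and cell_bolt_hole below 0.004 m and z of pin_collar in the frame of bolt_collar between -0.0025 and 0.0025 m and value of joint cover between -0.02 and 0.02 rad and angle between each of drift_pin, bolt's own z axis and vertical below 0.08 rad and linear speed of each of drift_pin, bolt below 0.01 m/s); the robot touches nothing.
It fails at once if a collar is pressed on the cover with more than 30 N (contact force between any of drift_pin_c1, bolt_c1 and cover above 30 N).
It fails at once if the cell or its cover is loaded with more than 50 N (contact force between any of cell, cover and anything else above 50 N).
It fails at once if a bystander is moved more than 15 mm (distance of any of pot, dropper, tape from where it was at the start of the episode above 0.015 m).
It also fails if it takes over 67 s, if anything falls off the work surface, if the arm or the gripper's body presses on something with over 40 N, if the wrist force passes 120 N, or if a joint passes its speed limit or range.

## Working session

There is one attempt and no reset: what is moved stays moved. The work goes in short steps, Python scripts to look and compute and a tool call to move; the robot and the scene stay as the last step left them, time stands still between calls to the robot, and variables do not carry over. Pictures are saved under pics/ and viewed, and the job is handed in when it is done.

Besides the shell and the picture viewer there is one more tool, called after "Call:" as a command line: name --argument value ..., lists and objects as JSON in quotes. send_rows: Moves the arm, as the interface text tells. Its arguments: {"type":"object","properties":{"deltas":{"type":"array","items":{"type":"object","properties":{"grip":{"type":"number"},"translation":{"type":"array","items":{"type":"number"}},"twist":{"type":"array","items":{"type":"number"}}}}}},"required":["deltas"]}

```bash
mkdir -p pics; python3 - <<'E'
from workcell import bot,camera
import cv2,numpy as np
o=bot.get_obs()
for k,v in o.items(): print(k,np.round(v,4))
for n in ["scene","top","wrist"]:
    c=camera(n); cv2.imwrite(f"pics/{n}0.png",c["color"]); print(n,np.round(c["intrinsics"],1).tolist(),np.round(c["xyz"],4),np.round(c["rotation"],4).tolist())
    np.savez(f"{n}0.npz",**c)
E
```

```text
clock 0.0
joint_pos [ 1.103   0.2414  0.0037  1.3352 -0.      1.5708]
joint_vel [ 0.0006 -0.002  -0.0008 -0.0001  0.0007 -0.    ]
tau [ 1.60000e-03 -3.72320e+01  2.52408e+01  1.68000e-02  3.00000e-04
 -0.00000e+00]
eef_pos [0.2252 0.4457 0.1975]
tool_rot [ 2.318e-01  9.728e-01 -1.000e-03 -2.000e-04]
ft_force [-0.3462 -0.2978  0.2506]
ft_torque [-0.006   0.0198 -0.0295]
grip_width 0.0852
scene [[508.8, 0.0, 316.1], [0.0, 508.8, 230.6], [0.0, 0.0, 1.0]] [-0.1383 -0.7327  0.5082] [0.7909, -0.2875, 0.1756, -0.5109]
top [[505.7, 0.0, 313.1], [0.0, 505.7, 235.3], [0.0, 0.0, 1.0]] [0.3841 0.0224 1.0725] [-0.7049, 0.7079, -0.0305, 0.0337]
wrist [[342.2, 0.0, 318.6], [0.0, 342.2, 237.2], [0.0, 0.0, 1.0]] [0.1656 0.4761 0.3712] [0.8434, 0.5193, 0.0714, 0.1179]
```

View pics/scene0.png

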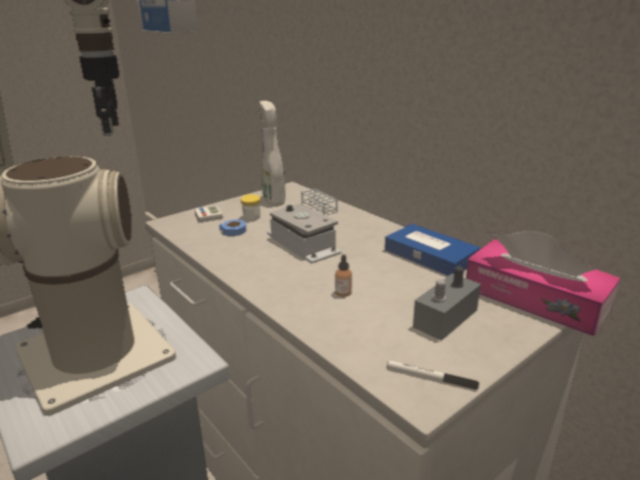

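View pics/top0.png

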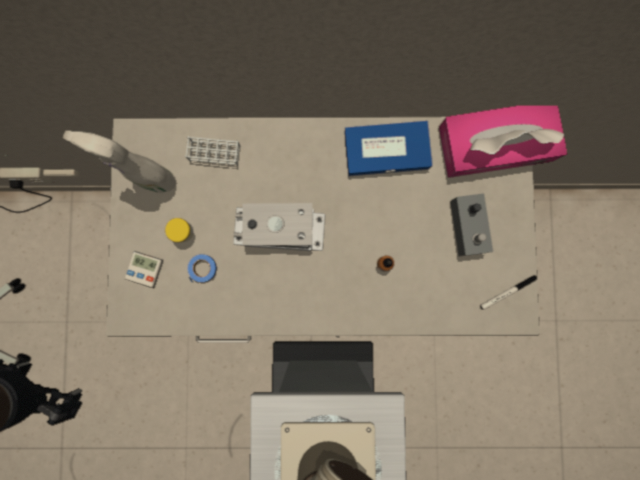

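View pics/wrist0.png

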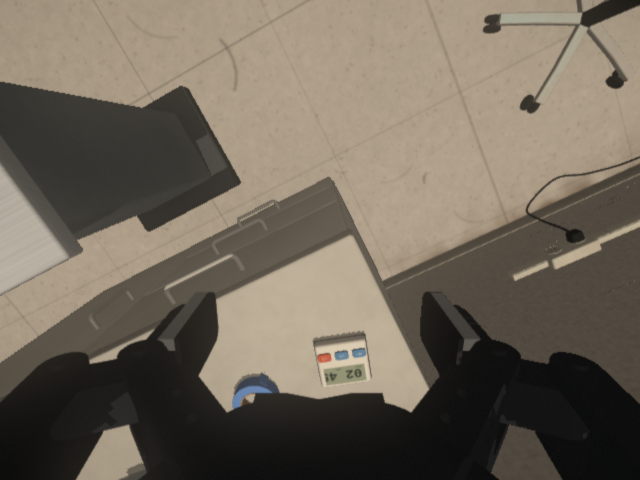

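```bash
cat > h.py <<'E'
import numpy as np,cv2
from scipy.spatial.transform import Rotation as R
def load(n): return dict(np.load(n))
def ray(c,uv,z):
    K=c["intrinsics"];uv=np.atleast_2d(np.array(uv,float))
    d=np.c_[(uv[:,0]-K[0,2])/K[0,0],(uv[:,1]-K[1,2])/K[1,1],np.ones(len(uv))]
    d=R.from_quat(c["rotation"]).apply(d); p=c["xyz"]
    return p+d*((z-p[2])/d[:,2])[:,None]
def proj(c,P):
    P=np.atleast_2d(P); q=R.from_quat(c["rotation"]).inv().apply(P-c["xyz"]); K=c["intrinsics"]
    return np.c_[K[0,0]*q[:,0]/q[:,2]+K[0,2],K[1,1]*q[:,1]/q[:,2]+K[1,2]]
def crop(c,u,v,w,h,s,fn):
    im=c["color"][v:v+h,u:u+w]; cv2.imwrite(fn,cv2.resize(im,None,fx=s,fy=s,interpolation=cv2.INTER_CUBIC))
E
python3 - <<'E'
from h import *
c=load("top0.npz"); s=load("scene0.npz")
crop(c,225,190,110,75,7,"pics/tcell.png")
crop(c,440,185,60,80,7,"pics/tstand.png")
crop(s,400,255,90,85,7,"pics/sstand.png")
crop(s,255,190,100,80,7,"pics/scell.png")
E
```

```text
(no output)
```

View pics/tcell.png

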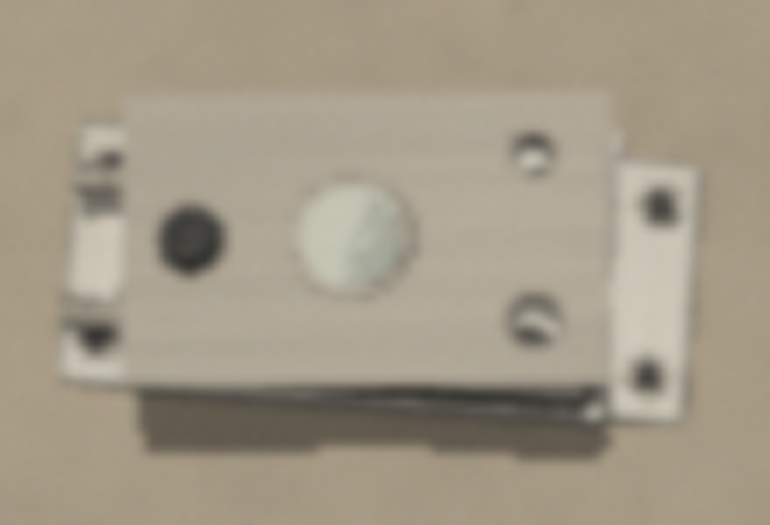

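View pics/tstand.png

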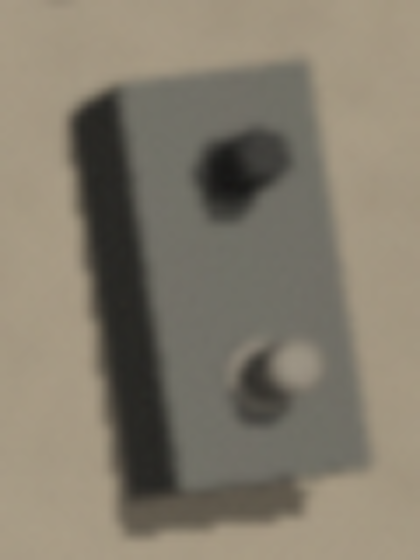

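View pics/sstand.png

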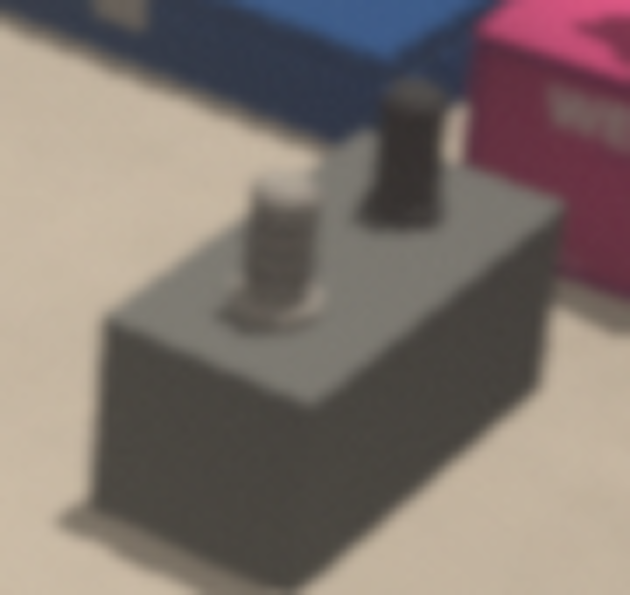

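View pics/scell.png

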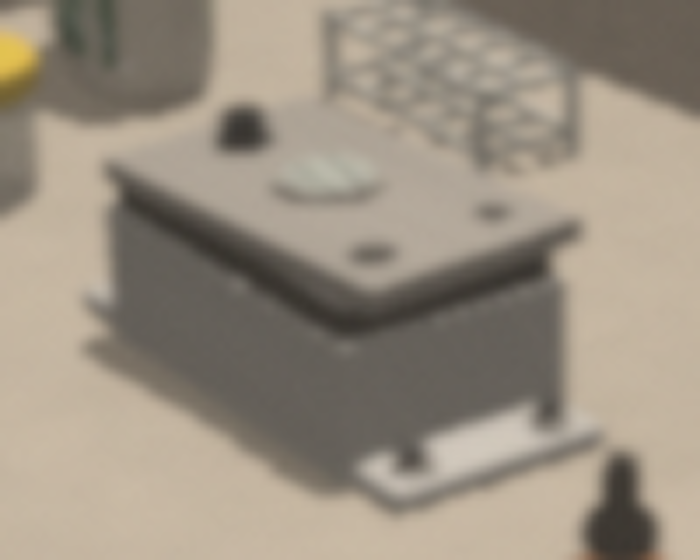

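```bash
python3 - <<'E'
from h import *
c=load("top0.npz"); s=load("scene0.npz")
f=lambda p,o:(np.array(p,float)+.5)/7-.5+np.array(o)
st=ray(c,f([(120,88),(305,60),(368,465),(182,490)],(440,185)),.054)[:,:2]
print("stand",st.round(4).tolist(),st.mean(0).round(4),[np.linalg.norm(st[i]-st[(i+1)%4]).round(4) for i in range(4)])
a=(st[0]+st[1]-st[2]-st[3]);print("stand yaw deg x axis",np.degrees(np.arctan2(a[1],a[0])))
x=a/np.linalg.norm(a);print("holes",st.mean(0)+.03*x,st.mean(0)-.03*x)
print("grip tops bolt,pin",ray(c,f([(264,154),(296,364)],(440,185)),.088)[:,:2].round(4))
sp=f([(285,190),(412,95)],(400,255));print("scene tops pin,bolt",ray(s,sp,.088)[:,:2].round(4))
e=ray(c,f([(77,125),(60,378),(683,420),(697,165)],(225,190)),.008)[:,:2]
print("ears",e.round(4).tolist(),e.mean(0).round(4),[np.linalg.norm(e[i]-e[(i+1)%4]).round(4) for i in range(4)])
a=e[0]+e[1]-e[2]-e[3];yaw=np.arctan2(-a[0],a[1]);print("cell yaw",np.degrees(yaw))
Rm=np.array([[np.cos(yaw),-np.sin(yaw)],[np.sin(yaw),np.cos(yaw)]])
for p in [(-.024,-.048),(.024,-.048),(0,.05)]:print("body",p,(e.mean(0)+Rm@p).round(4))
for z in(.057,.062,.067):
  print(z,"top cover holes pin,bolt,screw",ray(c,f([(533,320),(533,153),(191,240)],(225,190)),z)[:,:2].round(4).tolist())
  print(z,"scene",ray(s,f([(372,253),(492,211)],(255,190)),z)[:,:2].round(4).tolist())
for n,p in [("tissue",(445,175)),("tissuetop",(560,105))]:print(n,ray(c,p,.08)[0].round(3))
E
```

```text
stand [[0.5535, -0.2657], [0.5614, -0.3196], [0.4435, -0.3336], [0.4365, -0.28]] [ 0.4987 -0.2997] [np.float64(0.0545), np.float64(0.1188), np.float64(0.0541), np.float64(0.1178)]
stand yaw deg x axis 6.885013439060107
holes [ 0.52850268 -0.29613163] [ 0.46893535 -0.30332426]
grip tops bolt,pin [[ 0.5289 -0.2958]
 [ 0.4698 -0.3027]]
scene tops pin,bolt [[ 0.4632 -0.3048]
 [ 0.5225 -0.2964]]
ears [[0.5412, 0.1915], [0.4642, 0.1959], [0.4507, 0.008], [0.5281, 0.0033]] [0.4961 0.0997] [np.float64(0.0772), np.float64(0.1884), np.float64(0.0775), np.float64(0.1887)]
cell yaw -4.049208240596809
body (-0.024, -0.048) [0.4687 0.0535]
body (0.024, -0.048) [0.5166 0.0501]
body (0, 0.05) [0.4996 0.1495]
0.057 top cover holes pin,bolt,screw [[0.4767, 0.0517], [0.5252, 0.0516], [0.5003, 0.1504]]
0.057 scene [[0.4833, 0.0653], [0.5325, 0.0657]]
0.062 top cover holes pin,bolt,screw [[0.4762, 0.0515], [0.5245, 0.0515], [0.4998, 0.1498]]
0.062 scene [[0.4764, 0.0564], [0.5251, 0.0568]]
0.067 top cover holes pin,bolt,screw [[0.4758, 0.0514], [0.5238, 0.0513], [0.4992, 0.1492]]
0.067 scene [[0.4696, 0.0476], [0.5177, 0.048]]
tissue [ 0.594 -0.236  0.08 ]
tissuetop [ 0.736 -0.472  0.08 ]
```

Call:
send_rows --deltas '[{"grip": 1,"translation": [-0.556,-0.559,0.0],"twist": [0,0,-33.7]},{"grip": 1,"translation": [-0.556,-0.559,0.0],"twist": [0,0,-33.7]},{"grip": 1,"translation": [-0.556,-0.559,0.0],"twist": [0,0,-33.7]},{"grip": 1,"translation": [-0.556,-0.559,0.0],"twist": [0,0,-33.7]},{"grip": 1,"translation": [-0.556,-0.559,0.0],"twist": [0,0,-33.7]}]'

```text
clock: 0.78
eef_pos: [0.3182, 0.1626, 0.1986]
tool_rot: [-0.061, 0.998, -0.001, -0.0]
ft_force: [1.4, -0.2, 0.9]
grip_width: 0.0856
```

```bash
cat > d.py <<'E'
# usage: d.py x y z heading -> tool-frame delta
import sys; from h import *; from workcell import bot
o=bot.get_obs(); x,y,z,hd=map(float,sys.argv[1:5])
q=R.from_quat(o["tool_rot"]); t=np.radians(hd)
Y=np.array([np.cos(t),np.sin(t),0]);Z=np.array([0,0,-1.]);X=np.cross(Y,Z)
T=R.from_matrix(np.c_[X,Y,Z])
print("t",o["clock"].__round__(3) if isinstance(o["clock"],float) else o["clock"],"pos",np.round(o["eef_pos"],4),"w",np.round(o["grip_width"],4),"F",np.round(o["ft_force"],1),"M",np.round(o["ft_torque"],2),"j",np.round(o["joint_pos"],2))
print("delta",q.inv().apply(np.array([x,y,z])-o["eef_pos"]).round(4).tolist(),"twist",np.degrees((q.inv()*T).as_rotvec()).round(2).tolist())
E
python3 d.py .4695 -.303 .16 96.9
```

```text
t 0.775 pos [0.3182 0.1626 0.1986] w 0.0856 F [ 1.4 -0.2  0.9] M [-0.01 -0.09 -0.01] j [ 0.47 -0.04 -0.31  1.3  -0.    0.35]
delta [-0.0936, -0.4805, 0.0392] twist [-0.08, -0.02, 0.08]
```

Call:
send_rows --deltas '[{"grip": 0.6,"translation": [-0.0936,-0.48,0.039],"twist": [0,0,0]},{"grip": 0.6,"translation": [-0.0936,-0.48,0.039],"twist": [0,0,0]},{"grip": 0.6,"translation": [-0.0936,-0.48,0.039],"twist": [0,0,0]},{"grip": 0.6,"translation": [-0.0936,-0.48,0.039],"twist": [0,0,0]},{"grip": 0.6,"translation": [-0.0936,-0.48,0.039],"twist": [0,0,0]}]'

```text
clock: 1.4
eef_pos: [0.4144, -0.1341, 0.1741]
tool_rot: [-0.061, 0.998, -0.001, 0.0]
ft_force: [1.5, 0.2, 0.8]
grip_width: 0.0511
```

```bash
python3 d.py .4695 -.303 .16 96.9
```

```text
t 1.4 pos [ 0.4144 -0.1341  0.1741] w 0.0511 F [1.5 0.2 0.8] M [ 0.01 -0.05  0.05] j [-0.31  0.13 -0.2   1.24 -0.   -0.43]
delta [-0.0343, -0.1743, 0.0143] twist [-0.07, 0.01, 0.05]
```

Call:
send_rows --deltas '[{"grip": 0.6,"translation": [-0.0343,-0.1743,0.0143],"twist": [0,0,0]},{"grip": 0.6,"translation": [-0.0343,-0.1743,0.0143],"twist": [0,0,0]},{"grip": 0.6,"translation": [-0.0343,-0.1743,0.0143],"twist": [0,0,0]},{"grip": 0.6,"translation": [-0.0343,-0.1743,0.0143],"twist": [0,0,0]},{"grip": 0.6,"translation": [-0.0343,-0.1743,0.0143],"twist": [0,0,0]}]'

```text
clock: 2.02
eef_pos: [0.4688, -0.3024, 0.1593]
tool_rot: [-0.06, 0.998, 0.0, -0.001]
ft_force: [0.5, 1.1, 1.2]
grip_width: 0.0512
```

```bash
python3 - <<'E'
from workcell import bot,camera
import cv2,numpy as np
c=camera("wrist");np.savez("w1.npz",**c);cv2.imwrite("pics/w1.png",c["color"])
E
python3 d.py .4695 -.303 .063 96.9
```

```text
t 2.075 pos [ 0.469  -0.3019  0.1598] w 0.0509 F [-0.5 -0.3  0.6] M [-0.02  0.02  0.02] j [-0.57  0.37  0.09  1.29 -0.   -0.69]
delta [-0.0005, -0.0011, 0.0968] twist [-0.0, -0.04, 0.08]
```

View pics/w1.png

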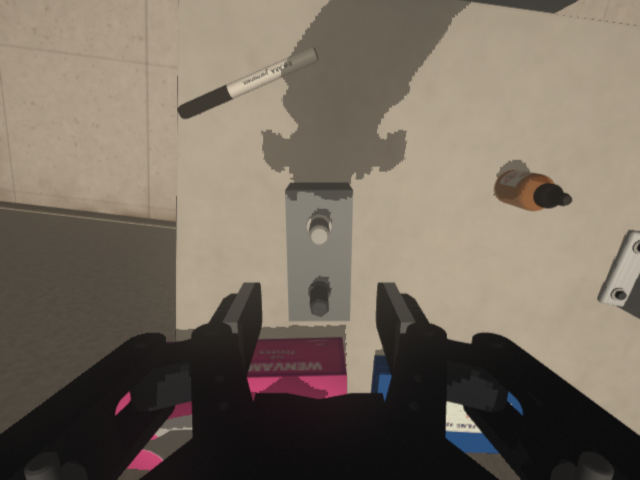

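```bash
python3 - <<'E'
from h import *
c=load("w1.npz"); crop(c,280,180,80,145,4,"pics/w1c.png")
print(ray(c,[(319.5,236),(319,306)],.088)[:,:2], c["xyz"])
E
```

```text
[[ 0.46999512 -0.30294356]
 [ 0.52691769 -0.29634999]] [ 0.40235232 -0.31200902  0.33296183]
```

View pics/w1c.png

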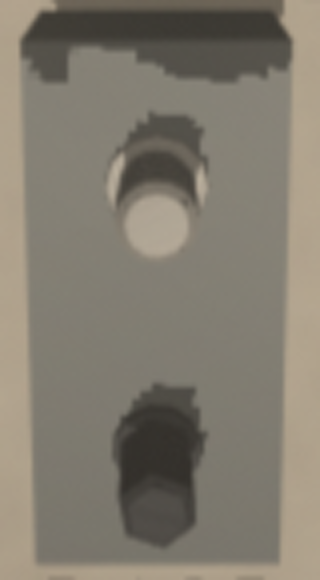

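Call:
send_rows --deltas '[{"grip": 0.6,"translation": [-0.001,-0.001,0.05],"twist": [0,0,0]},{"grip": 0.6,"translation": [-0.001,-0.001,0.085],"twist": [0,0,0]},{"grip": 0.6,"translation": [-0.001,-0.001,0.0975],"twist": [0,0,0]},{"grip": 0.6,"translation": [-0.001,-0.001,0.0975],"twist": [0,0,0]},{"grip": 0.3,"translation": [-0.001,-0.001,0.0975],"twist": [0,0,0]}]'

```text
clock: 2.7
eef_pos: [0.4714, -0.3032, 0.0643]
tool_rot: [-0.061, 0.998, -0.001, 0.001]
ft_force: [0.1, 1.5, -0.3]
grip_width: 0.0344
```

```bash
python3 d.py .470 -.303 .062 96.9
```

```text
t 2.7 pos [ 0.4714 -0.3032  0.0643] w 0.0344 F [ 0.1  1.5 -0.3] M [-0.04  0.02 -0.04] j [-0.57  0.45 -0.06  1.06 -0.   -0.69]
delta [0.0013, 0.0004, 0.0023] twist [-0.13, 0.11, 0.12]
```

Call:
send_rows --deltas '[{"grip": 0.0,"translation": [0.001,0.0,0.002],"twist": [0,0,0]},{"grip": 0.0,"translation": [0.001,0,0.002],"twist": [0,0,0]},{"grip": 0.0,"translation": [0.001,0,0.002],"twist": [0,0,0]},{"grip": 0.0,"translation": [0.001,0,0.002],"twist": [0,0,0]}]'

```text
clock: 3.2
eef_pos: [0.4703, -0.3034, 0.0623]
tool_rot: [-0.061, 0.998, -0.001, 0.001]
ft_force: [0.6, -0.3, -0.2]
grip_width: -0.0001
```

```bash
python3 d.py .470 -.303 .062 96.9
```

```text
t 3.2 pos [ 0.4703 -0.3034  0.0623] w -0.0001 F [ 0.6 -0.3 -0.2] M [ 0.   -0.02  0.01] j [-0.57  0.45 -0.07  1.05 -0.   -0.7 ]
delta [0.0003, 0.0005, 0.0003] twist [-0.13, 0.11, 0.11]
```

```bash
python3 - <<'E'
from workcell import bot,camera
from h import *
c=camera("wrist");cv2.imwrite("pics/w2.png",c["color"])
s=camera("scene");np.savez("s2.npz",**s);crop(s,390,200,110,130,5,"pics/s2.png")
print(bot.get_obs()["grip_width"])
E
```

```text
0.00015376409213257048
```

View pics/w2.png

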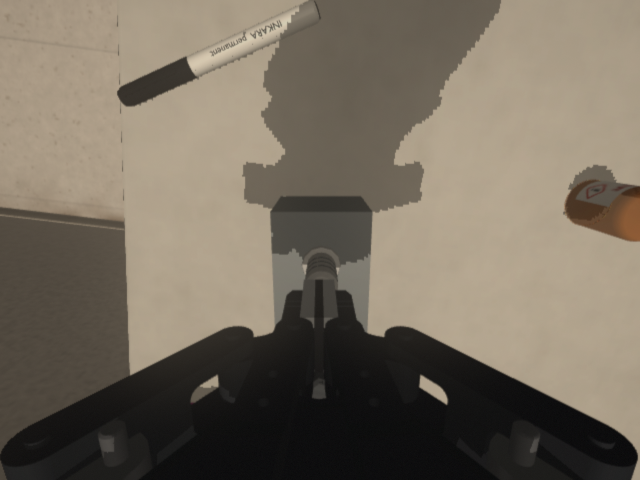

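View pics/s2.png

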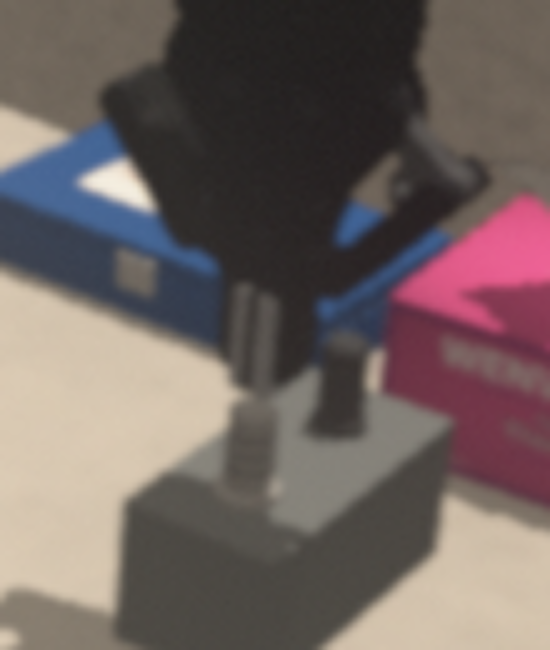

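```bash
python3 - <<'E'
from h import *
s=load("s2.npz")
for z in(.062,.088,.1): print(z,(proj(s,[.4703,-.3034,z])-[390,200])*5)
print("pin base 54",(proj(s,[.470,-.303,.054])-[390,200])*5)
# finger tip pixel rays: where at x=.4703.. 
p=ray(s,np.array([[252,388]])/5+[390,200],.062);print(p)
p=ray(s,np.array([[252,388]])/5+[390,200],.09);print(p)
from workcell import bot
o=bot.get_obs();print(o["joint_pos"],o["eef_pos"],R.from_quat(o["tool_rot"]).as_matrix().round(3))
E
```

```text
0.062 [[254.77515317 468.23861212]]
0.088 [[261.67472503 399.59526182]]
0.1 [[264.92048098 367.30346645]]
pin base 54 [[251.13578384 488.83076023]]
[[ 0.5118612  -0.26964244  0.062     ]]
[[ 0.47105542 -0.2987004   0.09      ]]
[-5.72569954e-01  4.47850808e-01 -6.56999119e-02  1.05444180e+00
 -5.00522813e-04 -6.95030413e-01] [ 0.47032863 -0.30337432  0.06223622] [[-0.993 -0.122  0.002]
 [-0.122  0.993 -0.002]
 [-0.002 -0.002 -1.   ]]
```

```bash
python3 - <<'E'
from h import *
from workcell import camera,bot
c=camera("wrist");np.savez("w3.npz",**c);t=camera("top");np.savez("t3.npz",**t)
crop(c,260,180,120,220,3.0,"pics/w3c.png")
crop(t,430,170,80,90,7,"pics/t3c.png")
for z in(.062,.081,.09,.11): print(z,proj(c,[.4703,-.3034,z]),(proj(c,[.4703,-.3034,z])-[260,180])*3)
for z in(.062,.09): print(z,(proj(t,[.4703,-.3034,z])-[430,170])*7)
E
```

```text
0.062 [[321.07335505 269.18644922]] [[183.22006514 267.55934765]]
0.081 [[321.26065352 283.35703022]] [[183.78196057 310.07109066]]
0.09 [[321.36442914 291.20845967]] [[184.09328742 333.625379  ]]
0.11 [[321.64116312 312.14552937]] [[184.92348935 396.4365881 ]]
0.062 [[335.48004312 472.17978962]]
0.09 [[367.67923548 463.48272176]]
```

View pics/w3c.png

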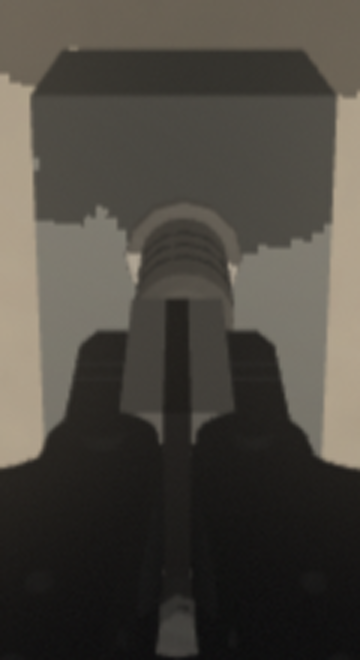

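View pics/t3c.png

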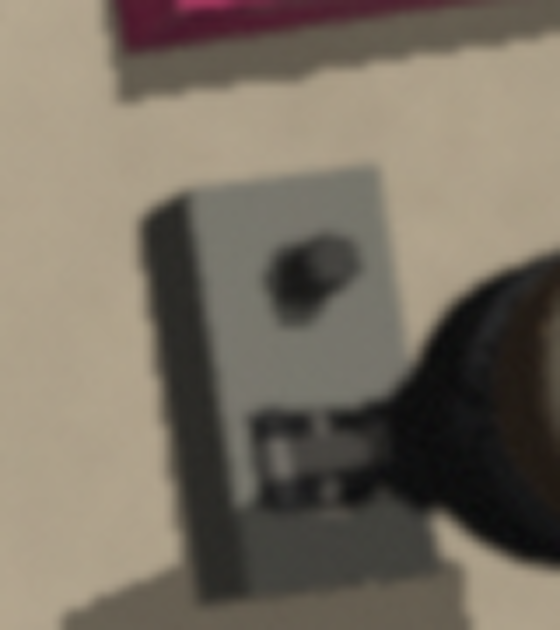

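Call:
send_rows --deltas '[{"grip": 0.4,"translation": [0,0,0],"twist": [0,0,0]},{"grip": 0.4,"translation": [0,0,0],"twist": [0,0,0]},{"grip": 0.4,"translation": [0,0,0.003],"twist": [0,0,0]},{"grip": 0.4,"translation": [0,0,0.006],"twist": [0,0,0]},{"grip": 0.4,"translation": [0,0,0.008],"twist": [0,0,0]}]'

```text
clock: 4.03
eef_pos: [0.4701, -0.3032, 0.0538]
tool_rot: [-0.061, 0.998, -0.001, 0.001]
ft_force: [-0.4, -0.2, -1.0]
grip_width: 0.0341
```

```bash
python3 d.py .470 -.303 .062 96.9;python3 - <<'E'
from h import *
from workcell import camera,bot
c=camera("wrist");np.savez("w4.npz",**c);cv2.imwrite("pics/w4.png",c["color"])
s=camera("scene");crop(s,390,200,110,130,5,"pics/s4.png")
E
```

```text
t 4.025 pos [ 0.4701 -0.3032  0.0538] w 0.0341 F [-0.4 -0.2 -1. ] M [-0.02 -0.03 -0.01] j [-0.57  0.46 -0.08  1.04 -0.   -0.7 ]
delta [0.0001, 0.0002, -0.0082] twist [-0.1, 0.08, 0.12]
```

View pics/w4.png

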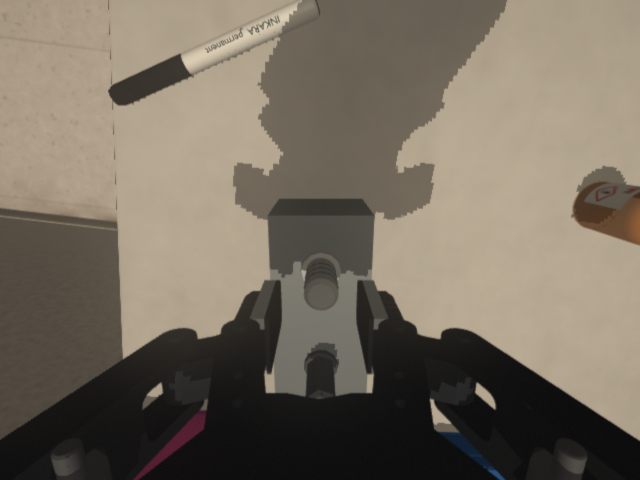

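View pics/s4.png

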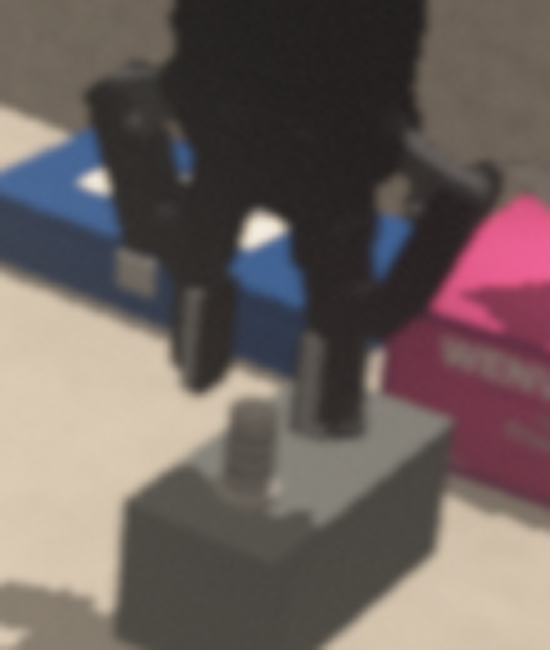

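```bash
python3 - <<'E'
from h import *
c=load("w4.npz");crop(c,230,240,180,160,4.4,"pics/w4c.png")
q=R.from_quat(c["rotation"]);print(q.as_matrix().round(3),c["xyz"])
E
```

```text
[[-0.123  0.954  0.272]
 [ 0.992  0.119  0.032]
 [-0.002  0.274 -0.962]] [ 0.4031754  -0.3125914   0.22727115]
```

View pics/w4c.png

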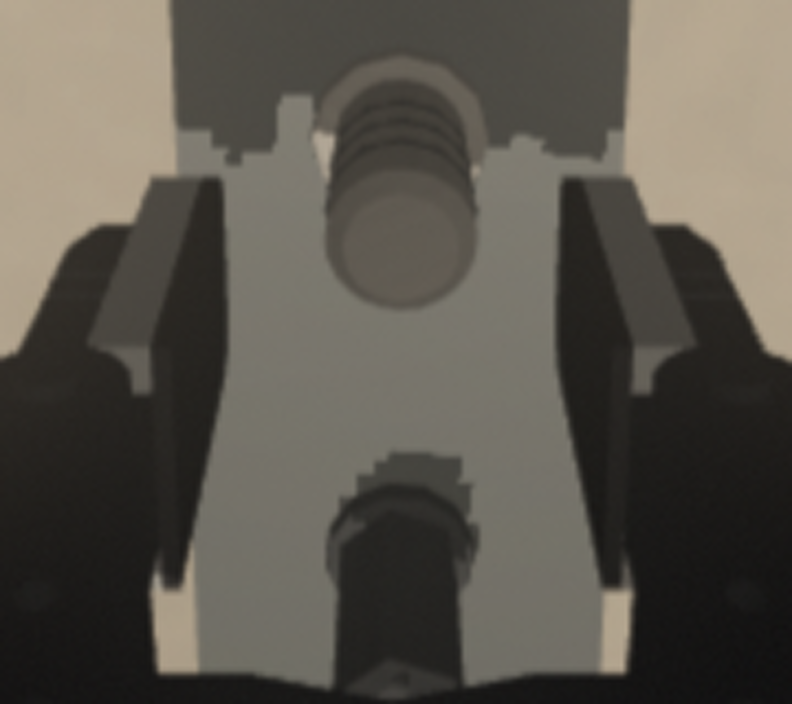

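```bash
python3 - <<'E'
from h import *
s=load("s2.npz")
P=np.array([.4705,-.303,0]);Y=np.array([-.122,.993,0]);X=np.array([.993,.122,0])
for z in(.06,.087):
  for sy in(-.017,.017):
    for sx in(-.011,.011):
      print(z,sy,sx,((proj(s,P+[0,0,z]+Y*sy+X*sx)-[390,200])*5).round(0))
E
```

```text
0.06 -0.017 -0.011 [[282. 505.]]
0.06 -0.017 0.011 [[317. 478.]]
0.06 0.017 -0.011 [[191. 468.]]
0.06 0.017 0.011 [[227. 442.]]
0.087 -0.017 -0.011 [[290. 433.]]
0.087 -0.017 0.011 [[325. 407.]]
0.087 0.017 -0.011 [[197. 397.]]
0.087 0.017 0.011 [[233. 372.]]
```

Call:
send_rows --deltas '[{"grip": 0.4,"translation": [0,0,0.006],"twist": [0,0,0]},{"grip": 0.4,"translation": [0,0,0.011],"twist": [0,0,0]},{"grip": 0.4,"translation": [0,0,0.012],"twist": [0,0,0]}]'

```text
clock: 4.5
eef_pos: [0.4697, -0.3029, 0.0411]
tool_rot: [-0.061, 0.998, -0.0, 0.0]
ft_force: [-0.3, -0.1, -0.1]
grip_width: 0.0342
```

```bash
python3 d.py .470 -.303 .032 96.9;python3 - <<'E'
from h import *
from workcell import camera,bot
s=camera("scene");crop(s,390,200,110,130,5,"pics/s5.png")
E
```

```text
t 4.5 pos [ 0.4697 -0.3029  0.0411] w 0.0342 F [-0.3 -0.1 -0.1] M [-0.06  0.06  0.03] j [-0.57  0.47 -0.09  1.01 -0.   -0.7 ]
delta [-0.0003, -0.0001, 0.0091] twist [-0.05, 0.01, 0.12]
```

View pics/s5.png

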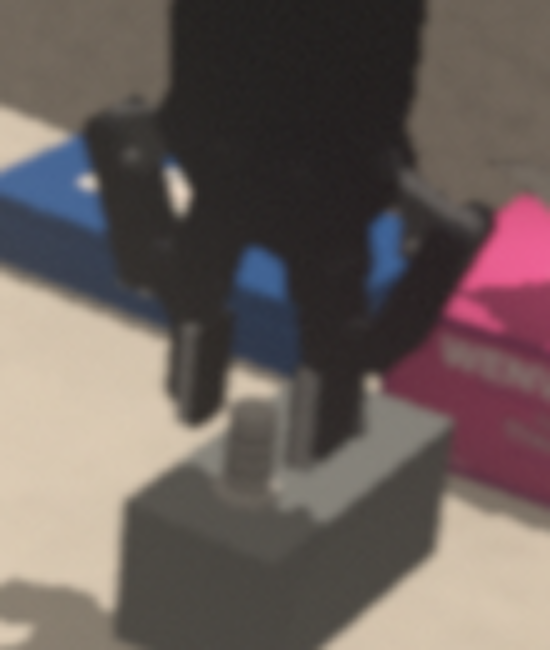

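Call:
send_rows --deltas '[{"grip": 0.4,"translation": [0,0,0.005],"twist": [0,0,0]},{"grip": 0.4,"translation": [0,0,0.009],"twist": [0,0,0]},{"grip": 0.4,"translation": [0,0,0.009],"twist": [0,0,0]}]'

```text
clock: 4.92
eef_pos: [0.4694, -0.3028, 0.0317]
tool_rot: [-0.061, 0.998, -0.0, -0.0]
ft_force: [0.1, -0.4, -0.3]
grip_width: 0.0342
```

Call:
send_rows --deltas '[{"grip": 0.0,"translation": [0,0,0],"twist": [0,0,0]},{"grip": 0.0,"translation": [0,0,0],"twist": [0,0,0]},{"grip": 0.0,"translation": [0,0,0],"twist": [0,0,0]},{"grip": 0.0,"translation": [0,0,0],"twist": [0,0,0]}]'

```text
clock: 5.42
eef_pos: [0.4696, -0.3029, 0.0319]
tool_rot: [-0.061, 0.998, -0.0, 0.0]
ft_force: [0.3, -0.5, 1.3]
grip_width: 0.0137
```

```bash
python3 d.py .470 -.303 .032 96.9;python3 - <<'E'
from h import *
from workcell import camera,bot
s=camera("scene");crop(s,390,200,110,130,5,"pics/s6.png")
c=camera("wrist");crop(c,230,200,180,200,3,"pics/w6.png")
E
```

```text
t 5.425 pos [ 0.4696 -0.3029  0.0319] w 0.0137 F [ 0.3 -0.5  1.3] M [ 0.04 -0.01  0.  ] j [-0.57  0.48 -0.1   0.99 -0.   -0.7 ]
delta [-0.0004, -0.0002, -0.0001] twist [-0.04, 0.0, 0.12]
```

View pics/s6.png

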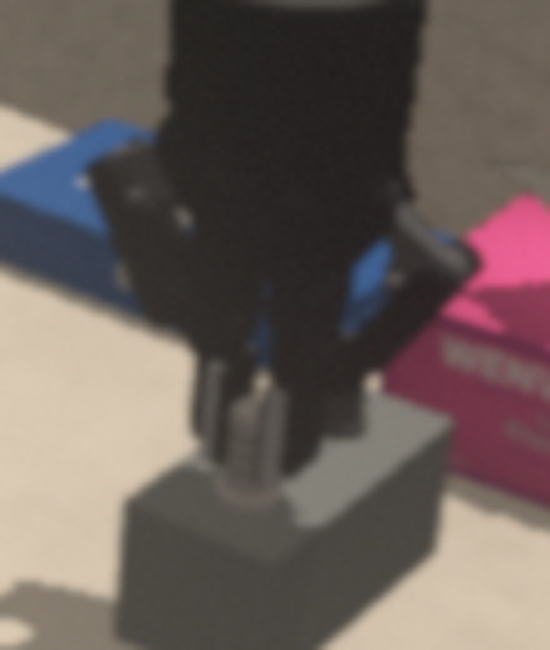

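View pics/w6.png

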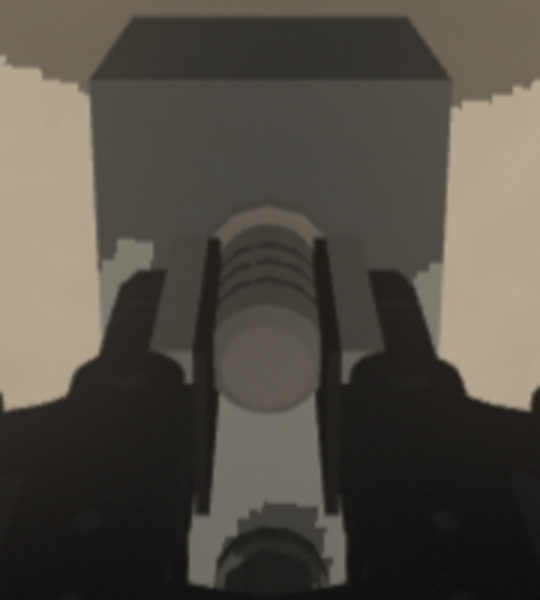

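Call:
send_rows --deltas '[{"grip": 0,"translation": [0,0,-0.02],"twist": [0,0,0]},{"grip": 0,"translation": [0,0,-0.05],"twist": [0,0,0]},{"grip": 0,"translation": [0,0,-0.09],"twist": [0,0,0]},{"grip": 0,"translation": [0,0,-0.12],"twist": [0,0,0]},{"grip": 0,"translation": [0,0,-0.125],"twist": [0,0,0]}]'

```text
clock: 6.15
eef_pos: [0.4707, -0.3036, 0.1589]
tool_rot: [-0.061, 0.998, -0.002, 0.002]
ft_force: [1.1, 0.3, -1.2]
grip_width: 0.0139
```

```bash
python3 d.py .44 .052 .16 86
```

```text
t 6.15 pos [ 0.4707 -0.3036  0.1589] w 0.0139 F [ 1.1  0.3 -1.2] M [0.06 0.02 0.03] j [-0.57  0.37  0.09  1.28 -0.   -0.69]
delta [-0.0129, 0.3567, -0.0023] twist [-0.18, 0.21, 11.01]
```

Call:
send_rows --deltas '[{"grip": 0,"translation": [0,0.03,-0.005],"twist": [0,0,1]},{"grip": 0,"translation": [-0.003,0.09,-0.005],"twist": [0,0,3]},{"grip": 0,"translation": [-0.006,0.15,-0.005],"twist": [0,0,5]},{"grip": 0,"translation": [-0.009,0.21,-0.005],"twist": [0,0,7]},{"grip": 0,"translation": [-0.012,0.27,-0.003],"twist": [0,0,9]}]'

```text
clock: 6.78
eef_pos: [0.4484, -0.0324, 0.1594]
tool_rot: [0.018, 1.0, -0.001, 0.001]
ft_force: [0.5, -0.1, -0.7]
grip_width: 0.014
```

```bash
python3 d.py .44 .052 .16 86
```

```text
t 6.775 pos [ 0.4484 -0.0324  0.1594] w 0.014 F [ 0.5 -0.1 -0.7] M [-0.07 -0.05 -0.02] j [-0.07  0.16 -0.2   1.21 -0.   -0.03]
delta [0.0114, 0.084, -0.0008] twist [-0.15, 0.1, 1.92]
```

Call:
send_rows --deltas '[{"grip": 0,"translation": [0.005,0.04,0],"twist": [0,0,1]},{"grip": 0,"translation": [0.011,0.075,0],"twist": [0,0,1.9]},{"grip": 0,"translation": [0.0114,0.084,0],"twist": [0,0,1.9]},{"grip": 0,"translation": [0.0114,0.084,0],"twist": [0,0,1.9]}]'

```text
clock: 7.28
eef_pos: [0.4395, 0.0519, 0.1582]
tool_rot: [0.034, 0.999, -0.002, -0.0]
ft_force: [0.7, -0.6, -1.7]
grip_width: 0.014
```

```bash
python3 - <<'E'
from h import *
from workcell import camera,bot
c=camera("wrist");np.savez("w7.npz",**c);cv2.imwrite("pics/w7.png",c["color"])
s=camera("scene");np.savez("s7.npz",**s);crop(s,230,130,140,140,5,"pics/s7.png")
E
python3 d.py .44 .052 .16 86
```

```text
t 7.375 pos [0.4399 0.0511 0.1586] w 0.0138 F [-0.8  1.2 -1.4] M [-0.03  0.04  0.05] j [ 0.12  0.15 -0.21  1.21 -0.    0.19]
delta [-0.0, 0.0009, -0.0014] twist [-0.19, 0.05, -0.04]
```

View pics/w7.png

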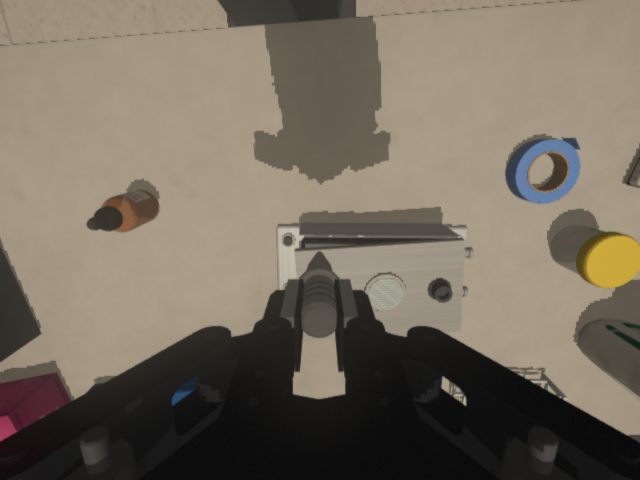

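View pics/s7.png

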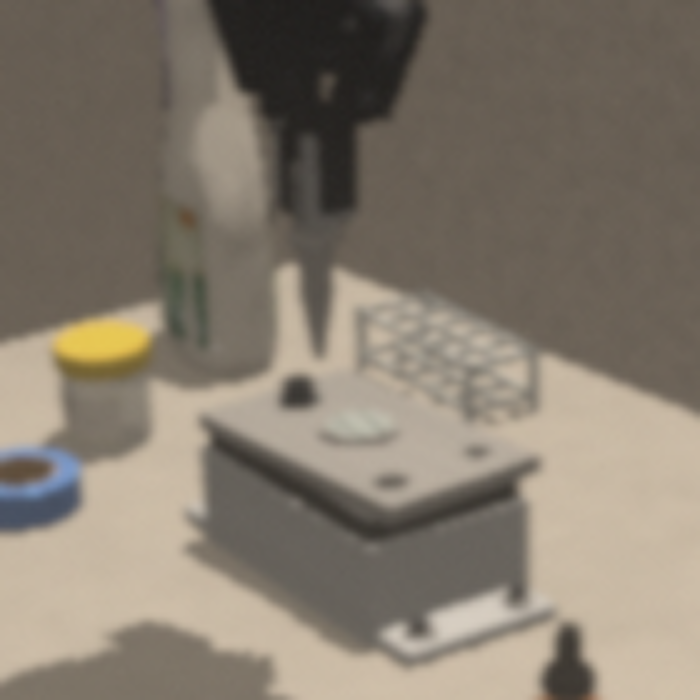

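Call:
send_rows --deltas '[{"grip": 0,"translation": [0.025,0.03,0],"twist": [0,0,0]},{"grip": 0,"translation": [0.05,0.055,0],"twist": [0,0,0]},{"grip": 0,"translation": [0.05,0.055,0],"twist": [0,0,0]},{"grip": 0,"translation": [0.05,0.055,0],"twist": [0,0,0]}]'

```text
clock: 7.88
eef_pos: [0.3946, 0.1086, 0.1585]
tool_rot: [0.036, 0.999, -0.002, 0.001]
ft_force: [0.5, -0.4, -1.4]
grip_width: 0.0135
```

```bash
python3 - <<'E'
from h import *
from workcell import camera,bot
o=bot.get_obs();print(o["eef_pos"],o["tool_rot"])
c=camera("wrist");np.savez("w8.npz",**c);crop(c,180,190,240,150,3.3,"pics/w8.png")
t=camera("top");np.savez("t8.npz",**t);crop(t,225,190,110,75,7,"pics/t8.png")
E
```

```text
[0.39459845 0.10857261 0.15851334] [ 3.58556322e-02  9.99354890e-01 -1.86349381e-03  8.39017522e-04]
```

View pics/w8.png

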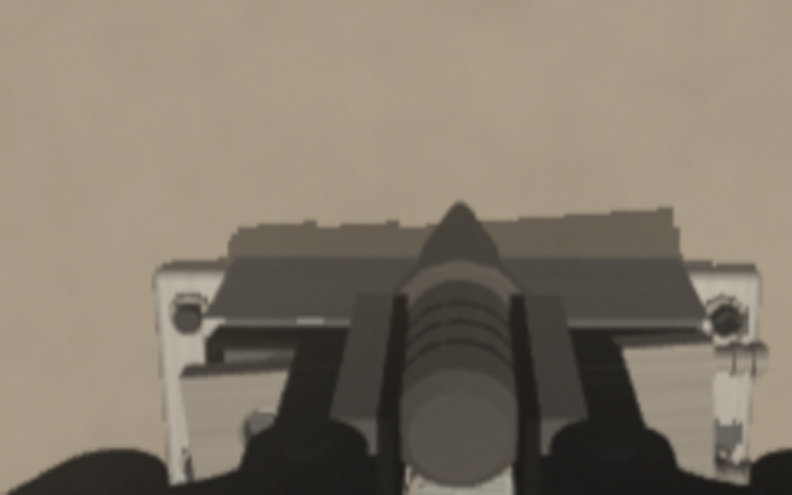

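View pics/t8.png

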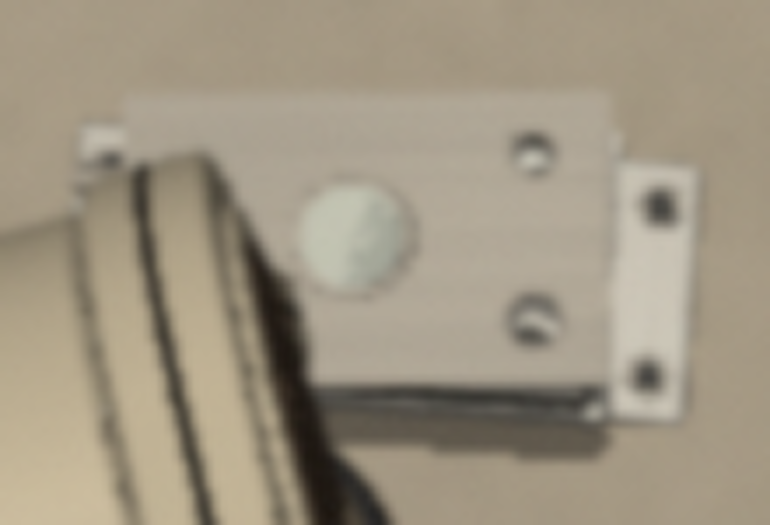

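Call:
send_rows --deltas '[{"grip": 0,"translation": [-0.04,-0.005,0],"twist": [0,0,0]},{"grip": 0,"translation": [-0.08,-0.013,0],"twist": [0,0,0]},{"grip": 0,"translation": [-0.085,-0.013,0],"twist": [0,0,0]},{"grip": 0,"translation": [-0.085,-0.013,0],"twist": [0,0,0]}]'

```text
clock: 8.48
eef_pos: [0.4784, 0.0887, 0.158]
tool_rot: [0.037, 0.999, -0.002, -0.0]
ft_force: [-1.2, -0.2, -0.8]
grip_width: 0.0143
```

```bash
python3 - <<'E'
from h import *
from workcell import camera,bot
o=bot.get_obs();print(o["eef_pos"],o["tool_rot"])
c=camera("wrist");np.savez("w9.npz",**c);crop(c,180,170,240,150,3.3,"pics/w9.png")
E
```

```text
[0.47838781 0.08868784 0.15803865] [ 3.69354793e-02  9.99315782e-01 -1.92792986e-03 -1.42698229e-04]
```

View pics/w9.png

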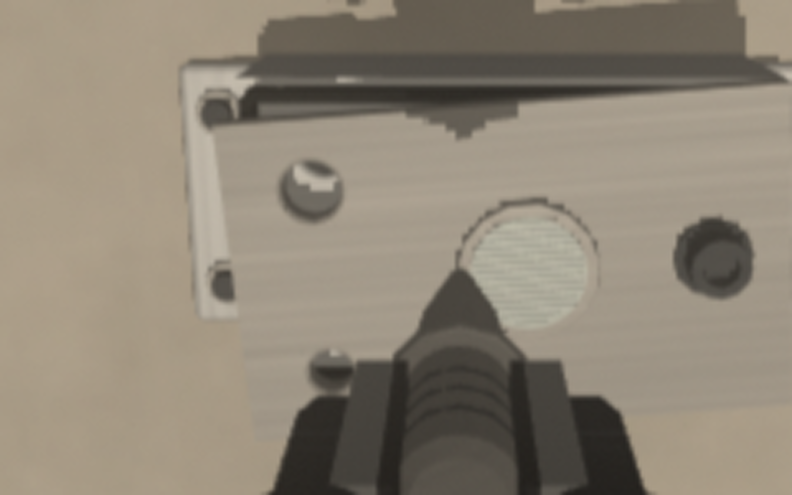

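```bash
python3 - <<'E'
from h import *
c=load("w9.npz"); f=lambda p:(np.array(p,float)+.5)/3.3-.5+np.array([180,170])
for z in(.057,.062,.067):print(z,ray(c,f([(312,190),(332,369)]),z)[:,:2].round(4).tolist())
print("ear outer corners near, far",ray(c,f([(182,62),(200,318)]),.008)[:,:2].round(4).tolist())
e=ray(c,f([(182,62),(200,318)]),.008)[:,:2]
print("tip",ray(c,f([(459,266)]),.130)[:,:2], "tcp .4784 .0887")
t=load("t8.npz")
E
```

```text
0.057 [[0.4778, 0.0505], [0.5264, 0.0505]]
0.062 [[0.4766, 0.0513], [0.5243, 0.0513]]
0.067 [[0.4754, 0.0521], [0.5222, 0.0521]]
ear outer corners near, far [[0.4494, 0.0098], [0.5273, 0.0044]]
tip [[0.47681    0.08782092]] tcp .4784 .0887
```

```bash
python3 d.py .474 .0526 .1 86
```

```text
t 8.525 pos [0.4778 0.0889 0.1581] w 0.014 F [-0.7  0.2 -2.1] M [ 0.04  0.05 -0.06] j [ 0.19  0.24 -0.11  1.23 -0.    0.26]
delta [0.0011, -0.0363, 0.0583] twist [-0.22, -0.02, -0.2]
```

Call:
send_rows --deltas '[{"grip": 0,"translation": [0.001,-0.025,0.005],"twist": [-0.2,0,0]},{"grip": 0,"translation": [0.001,-0.036,0.025],"twist": [-0.2,0,0]},{"grip": 0,"translation": [0.001,-0.0363,0.05],"twist": [-0.2,0,0]},{"grip": 0,"translation": [0.001,-0.0363,0.058],"twist": [-0.2,0,0]},{"grip": 0,"translation": [0.001,-0.0363,0.058],"twist": [-0.2,0,0]}]'

```text
clock: 9.15
eef_pos: [0.4733, 0.0528, 0.1003]
tool_rot: [0.036, 0.999, -0.0, -0.001]
ft_force: [-0.6, -0.3, -0.9]
grip_width: 0.0139
```

```bash
python3 d.py .474 .0526 .09 86; python3 - <<'E'
from h import *
from workcell import camera,bot
c=camera("wrist");np.savez("w10.npz",**c);crop(c,220,160,200,150,4,"pics/w10.png")
s=camera("scene");np.savez("s10.npz",**s);crop(s,250,140,110,110,6,"pics/s10.png")
E
```

```text
t 9.15 pos [0.4733 0.0528 0.1003] w 0.0139 F [-0.6 -0.3 -0.9] M [-0.   -0.02  0.01] j [ 0.11  0.26 -0.23  1.08 -0.    0.18]
delta [-0.0007, -0.0001, 0.0103] twist [-0.03, -0.07, -0.17]
```

View pics/w10.png

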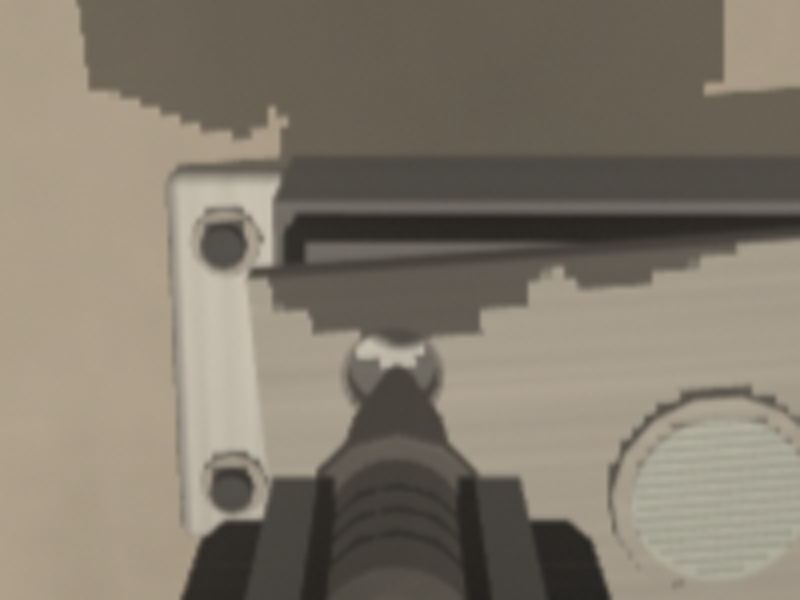

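View pics/s10.png

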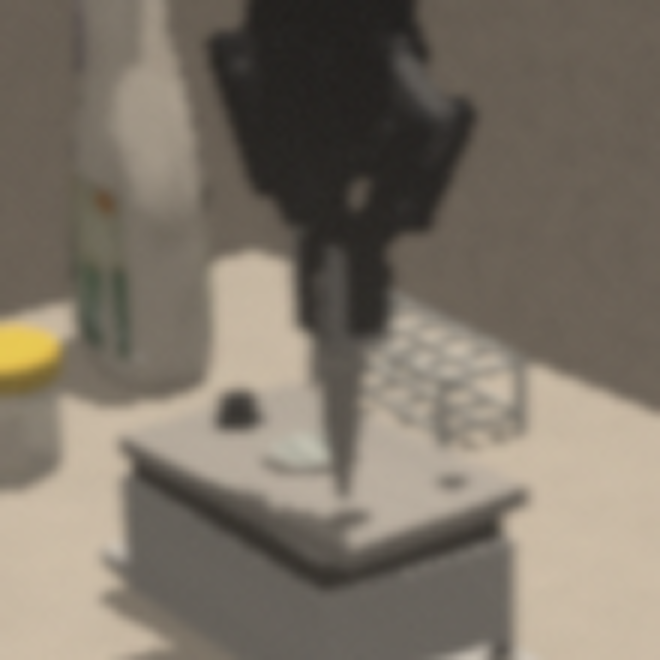

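```bash
python3 - <<'E'
from h import *
s=load("s10.npz");w=load("w10.npz");fs=lambda p:(np.array(p,float)+.5)/6-.5+[250,140];fw=lambda p:(np.array(p,float)+.5)/4-.5+[220,160]
for zc in(.06,.063,.066):
  print(zc,"scene hole",ray(s,((np.array([372,253])+.5)/7-.5+[255,190])[None],zc)[0,:2].round(4),"wrist hole",ray(w,fw((394,373))[None],zc)[0,:2].round(4))
print("tip scene",ray(s,fs((345,495))[None],.0723)[0,:2].round(4),"wrist",ray(w,fw((397,367))[None],.0723)[0,:2].round(4))
print(((proj(s,[.4733,.0528,.0723])-[250,140])*6).round(0))
E
```

```text
0.06 scene hole [0.4792 0.06  ] wrist hole [0.4775 0.0512]
0.063 scene hole [0.4751 0.0547] wrist hole [0.4765 0.0513]
0.066 scene hole [0.4709 0.0494] wrist hole [0.4755 0.0514]
tip scene [0.4731 0.054 ] wrist [0.4725 0.0521]
[[345. 493.]]
```

Call:
send_rows --deltas '[{"grip": 0,"translation": [-0.0006,0,0.004],"twist": [0,0,0]},{"grip": 0,"translation": [-0.0006,0,0.008],"twist": [0,0,0]},{"grip": 0,"translation": [-0.0006,0,0.011],"twist": [0,0,0]},{"grip": 0,"translation": [-0.0006,0,0.013],"twist": [0,0,0]},{"grip": 0,"translation": [-0.0006,0,0.0145],"twist": [0,0,0]}]'

```text
clock: 9.88
eef_pos: [0.4752, 0.0529, 0.0865]
tool_rot: [0.036, 0.999, -0.0, 0.001]
ft_force: [-0.1, -0.7, -1.4]
grip_width: 0.0139
```

```bash
python3 d.py .471 .053 .08 86; python3 - <<'E'
from h import *
from workcell import camera,bot
c=camera("wrist");crop(c,220,160,200,150,4,"pics/w11.png")
E
```

```text
t 9.875 pos [0.4752 0.0529 0.0865] w 0.0139 F [-0.1 -0.7 -1.4] M [-0. -0. -0.] j [ 0.11  0.28 -0.25  1.04 -0.    0.18]
delta [0.0042, -0.0002, 0.0065] twist [-0.01, 0.06, -0.17]
```

View pics/w11.png

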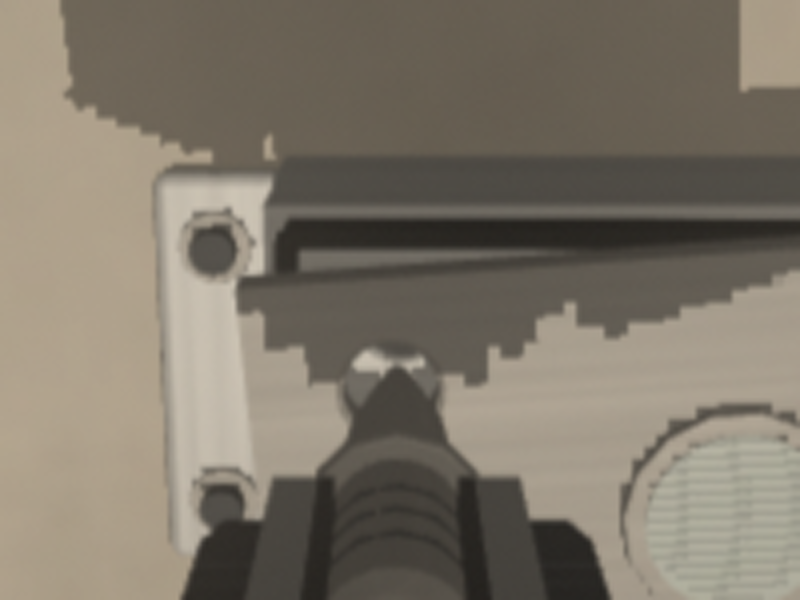

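Call:
send_rows --deltas '[{"grip": 0,"translation": [0.001,0,0.001],"twist": [0,0,0]},{"grip": 0,"translation": [0.002,0,0.002],"twist": [0,0,0]},{"grip": 0,"translation": [0.003,0,0.003],"twist": [0,0,0]},{"grip": 0,"translation": [0.0035,0,0.0045],"twist": [0,0,0]},{"grip": 0,"translation": [0.004,0,0.006],"twist": [0,0,0]}]'

```text
clock: 10.55
eef_pos: [0.4717, 0.0531, 0.0806]
tool_rot: [0.036, 0.999, -0.0, 0.001]
ft_force: [1.0, -1.2, 0.3]
grip_width: 0.0139
```

```bash
python3 d.py .4695 .0535 .07 86
```

```text
t 10.55 pos [0.4717 0.0531 0.0806] w 0.0139 F [ 1.  -1.2  0.3] M [-0.12 -0.27  0.01] j [ 0.11  0.28 -0.27  1.02 -0.    0.19]
delta [0.0022, 0.0003, 0.0106] twist [-0.02, 0.12, -0.17]
```

Call:
send_rows --deltas '[{"grip": 0,"translation": [0.0003,0,0.002],"twist": [0,0,0]},{"grip": 0,"translation": [0.0007,0,0.004],"twist": [0,0,0]},{"grip": 0,"translation": [0.001,0,0.006],"twist": [0,0,0]},{"grip": 0,"translation": [0.0014,0,0.008],"twist": [0,0,0]}]'

```text
clock: 11.05
eef_pos: [0.4719, 0.053, 0.0733]
tool_rot: [0.036, 0.999, -0.0, 0.003]
ft_force: [3.8, -2.2, 2.9]
grip_width: 0.0134
```

```bash
python3 d.py .4695 .0535 .06 86;python3 - <<'E'
from h import *
from workcell import camera,bot
c=camera("wrist");crop(c,220,160,200,150,4,"pics/w12.png")
E
```

```text
t 11.05 pos [0.4719 0.053  0.0733] w 0.0134 F [ 3.8 -2.2  2.9] M [-0.37 -0.99 -0.01] j [ 0.11  0.28 -0.28  1.   -0.    0.19]
delta [0.0025, 0.0003, 0.0132] twist [-0.02, 0.31, -0.18]
```

View pics/w12.png

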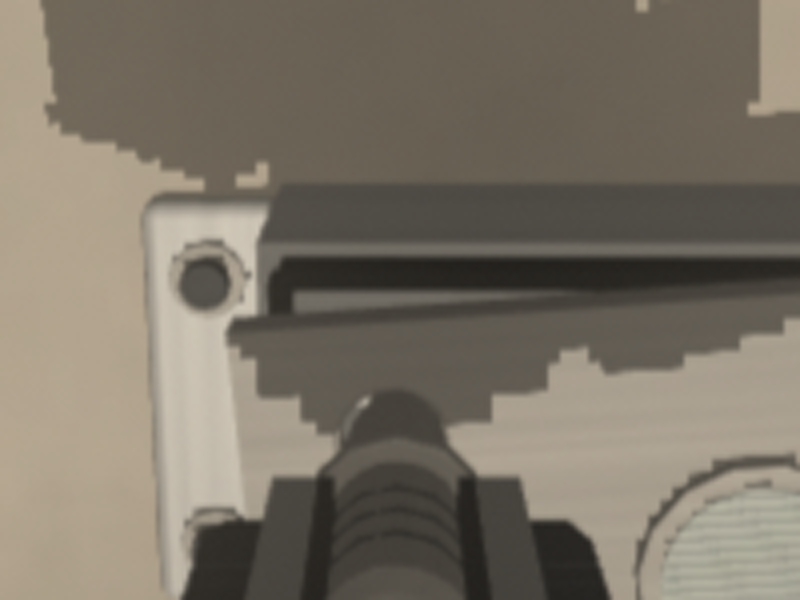

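Call:
send_rows --deltas '[{"grip": 0,"translation": [0.001,0,0.003],"twist": [0,0,0]},{"grip": 0,"translation": [0.002,0,0.005],"twist": [0,-0.2,0]},{"grip": 0,"translation": [0.003,0,0.007],"twist": [0,-0.2,0]},{"grip": 0,"translation": [0.0035,0,0.009],"twist": [0,-0.2,0]}]'

```text
clock: 11.6
eef_pos: [0.4682, 0.0536, 0.0639]
tool_rot: [0.036, 0.999, 0.0, 0.004]
ft_force: [4.9, -0.6, 1.1]
grip_width: 0.014
```

```bash
python3 d.py .4695 .0535 .055 86
```

```text
t 11.6 pos [0.4682 0.0536 0.0639] w 0.014 F [ 4.9 -0.6  1.1] M [ 0.01 -1.05 -0.06] j [ 0.11  0.29 -0.31  0.97 -0.    0.19]
delta [-0.0012, -0.0, 0.0089] twist [0.02, 0.49, -0.17]
```

Call:
send_rows --deltas '[{"grip": 0,"translation": [0,0,0.002],"twist": [0,0.3,0]},{"grip": 0,"translation": [-0.0005,0,0.004],"twist": [0,0.5,0]},{"grip": 0,"translation": [-0.0005,0,0.0065],"twist": [0,0.5,0]},{"grip": 0,"translation": [-0.0005,0,0.009],"twist": [0,0.5,0]}]'

```text
clock: 12.1
eef_pos: [0.4682, 0.0536, 0.0543]
tool_rot: [0.036, 0.999, 0.0, -0.001]
ft_force: [2.6, -0.2, 0.8]
grip_width: 0.0137
```

```bash
python3 d.py .469 .0535 .055 86;python3 - <<'E'
from h import *
from workcell import camera,bot
c=camera("wrist");crop(c,220,160,200,150,4,"pics/w13.png")
s=camera("scene");crop(s,250,140,110,110,6,"pics/s13.png")
E
```

```text
t 12.1 pos [0.4682 0.0536 0.0543] w 0.0137 F [ 2.6 -0.2  0.8] M [ 0.03 -0.7  -0.02] j [ 0.11  0.3  -0.31  0.96  0.    0.19]
delta [-0.0008, -0.0001, -0.0007] twist [0.03, -0.09, -0.17]
```

View pics/w13.png

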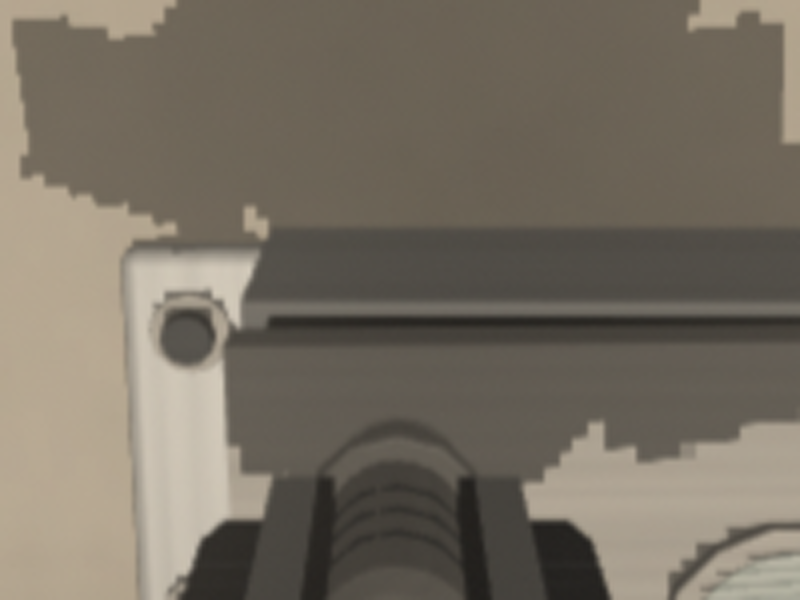

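View pics/s13.png

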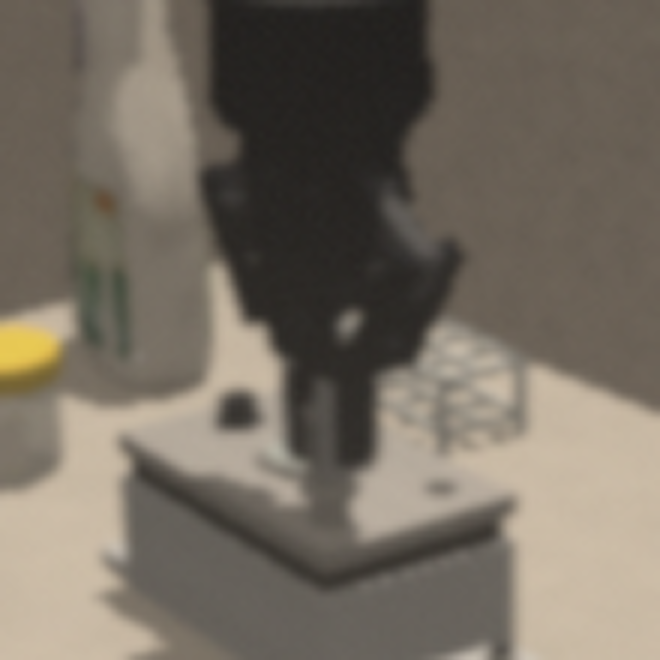

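Call:
send_rows --deltas '[{"grip": 0,"translation": [-0.0004,0,0.002],"twist": [0,0,0]},{"grip": 0,"translation": [-0.0004,0,0.004],"twist": [0,0,0]},{"grip": 0,"translation": [-0.0004,0,0.006],"twist": [0,0,0]},{"grip": 0,"translation": [-0.0004,0,0.0075],"twist": [0,0,0]}]'

```text
clock: 12.7
eef_pos: [0.4684, 0.0537, 0.0466]
tool_rot: [0.036, 0.999, 0.0, -0.001]
ft_force: [3.0, 0.4, 0.2]
grip_width: 0.0138
```

```bash
python3 d.py .469 .0535 .044 86
```

```text
t 12.7 pos [0.4684 0.0537 0.0466] w 0.0138 F [3.  0.4 0.2] M [ 0.12 -0.56  0.01] j [ 0.11  0.31 -0.32  0.94  0.    0.19]
delta [-0.0006, -0.0001, 0.0026] twist [0.03, -0.11, -0.16]
```

Call:
send_rows --deltas '[{"grip": 0,"translation": [-0.0003,0,0.001],"twist": [0,0,0]},{"grip": 0,"translation": [-0.0003,0,0.002],"twist": [0,0,0]},{"grip": 0,"translation": [-0.0003,0,0.003],"twist": [0,0,0]}]'

```text
clock: 13.08
eef_pos: [0.4684, 0.0537, 0.0435]
tool_rot: [0.036, 0.999, 0.0, -0.001]
ft_force: [1.4, 0.4, 0.5]
grip_width: 0.0138
```

Call:
send_rows --deltas '[{"grip": 0,"translation": [-0.0002,0,0.001],"twist": [0,0,0]},{"grip": 0,"translation": [-0.0002,0,0.0015],"twist": [0,0,0]}]'

```text
clock: 13.32
eef_pos: [0.4686, 0.0536, 0.0426]
tool_rot: [0.036, 0.999, 0.0, -0.001]
ft_force: [-1.0, -0.4, 7.1]
grip_width: 0.014
```

Call:
send_rows --deltas '[{"grip": 0,"translation": [0,0,0.0008],"twist": [0,0,0]},{"grip": 0,"translation": [0,0,0.001],"twist": [0,0,0]}]'

```text
clock: 13.58
eef_pos: [0.4686, 0.0536, 0.0425]
tool_rot: [0.036, 0.999, 0.0, -0.001]
ft_force: [-0.9, 0.2, 8.8]
grip_width: 0.0139
```

Call:
send_rows --deltas '[{"grip": 0,"translation": [0,0,0.0013],"twist": [0,0,0]},{"grip": 0,"translation": [0,0,0.0015],"twist": [0,0,0]}]'

```text
clock: 13.82
eef_pos: [0.4687, 0.0536, 0.0424]
tool_rot: [0.036, 0.999, 0.0, -0.0]
ft_force: [-2.0, 0.1, 13.7]
grip_width: 0.0137
```

Call:
send_rows --deltas '[{"grip": 0,"translation": [0,0,0.0016],"twist": [0,0,0]},{"grip": 0,"translation": [0,0,0.0016],"twist": [0,0,0]}]'

```text
clock: 14.08
eef_pos: [0.4687, 0.0536, 0.0423]
tool_rot: [0.036, 0.999, 0.0, -0.0]
ft_force: [-2.8, -0.2, 13.3]
grip_width: 0.0137
```

```bash
python3 d.py .469 .0535 .044 86; python3 - <<'E'
from h import *
from workcell import camera,bot
s=camera("scene");crop(s,250,140,110,110,6,"pics/s14.png")
E
```

```text
t 14.075 pos [0.4687 0.0536 0.0423] w 0.0137 F [-2.8 -0.2 13.3] M [-0.03  0.52  0.07] j [ 0.11  0.32 -0.33  0.93  0.    0.19]
delta [-0.0003, -0.0001, -0.0017] twist [0.05, -0.0, -0.16]
```

View pics/s14.png

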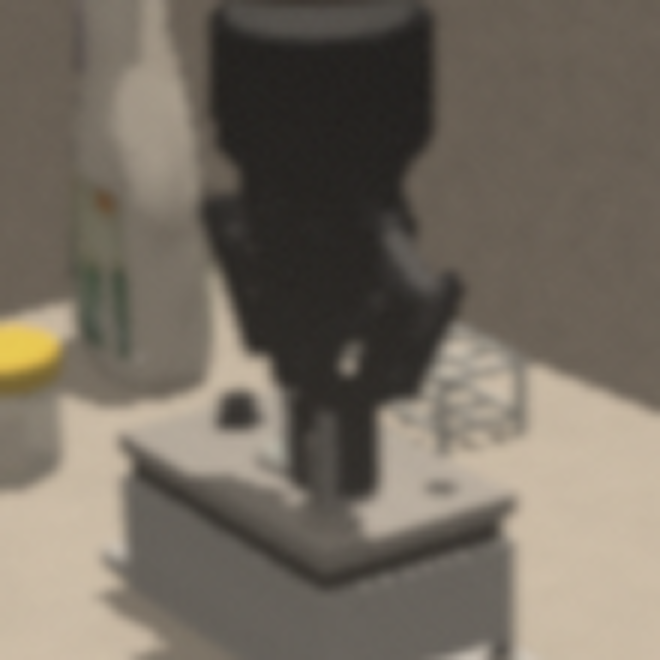

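Call:
send_rows --deltas '[{"grip": 0,"translation": [-0.0003,0,0.0018],"twist": [0,0,0]},{"grip": 0,"translation": [-0.0003,0,0.0019],"twist": [0,0,0]}]'

```text
clock: 14.38
eef_pos: [0.4688, 0.0536, 0.0422]
tool_rot: [0.036, 0.999, 0.001, 0.0]
ft_force: [-4.8, 0.3, 16.2]
grip_width: 0.014
```

Call:
send_rows --deltas '[{"grip": 0,"translation": [0,0,0.0003],"twist": [0,0,0]},{"grip": 0.5,"translation": [0,0,0],"twist": [0,0,0]},{"grip": 0.5,"translation": [0,0,0],"twist": [0,0,0]},{"grip": 0.5,"translation": [0,0,0],"twist": [0,0,0]}]'

```text
clock: 14.88
eef_pos: [0.4681, 0.0535, 0.0417]
tool_rot: [0.036, 0.999, 0.0, -0.001]
ft_force: [0.5, 0.1, 0.1]
grip_width: 0.0426
```

Call:
send_rows --deltas '[{"grip": 0.5,"translation": [0,0,-0.01],"twist": [0,0,0]},{"grip": 0.5,"translation": [0,0,-0.035],"twist": [0,0,0]},{"grip": 0.5,"translation": [0,0,-0.07],"twist": [0,0,0]},{"grip": 0.5,"translation": [0,0,-0.11],"twist": [0,0,0]},{"grip": 0.5,"translation": [0,0,-0.11],"twist": [0,0,0]}]'

```text
clock: 15.5
eef_pos: [0.471, 0.0537, 0.1555]
tool_rot: [0.036, 0.999, 0.001, 0.003]
ft_force: [1.4, -0.8, -0.2]
grip_width: 0.0431
```

```bash
python3 - <<'E'
from h import *
from workcell import camera,bot
s=camera("scene");crop(s,250,140,110,110,6,"pics/s15.png")
c=camera("wrist");np.savez("w15.npz",**c);crop(c,220,160,200,150,4,"pics/w15.png")
E
python3 d.py .5275 -.296 .15 96.9
```

```text
t 15.6 pos [0.4683 0.0534 0.1521] w 0.0425 F [-1.2  0.4  0.1] M [ 0.03  0.02 -0.02] j [ 0.11  0.21 -0.16  1.2   0.    0.19]
delta [-0.0843, -0.3442, 0.0017] twist [0.05, -0.0, -11.06]
```

View pics/s15.png

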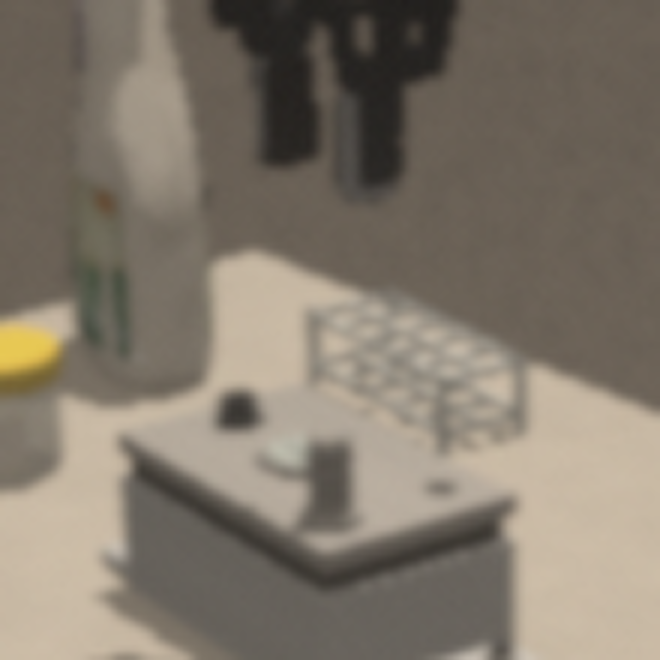

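View pics/w15.png

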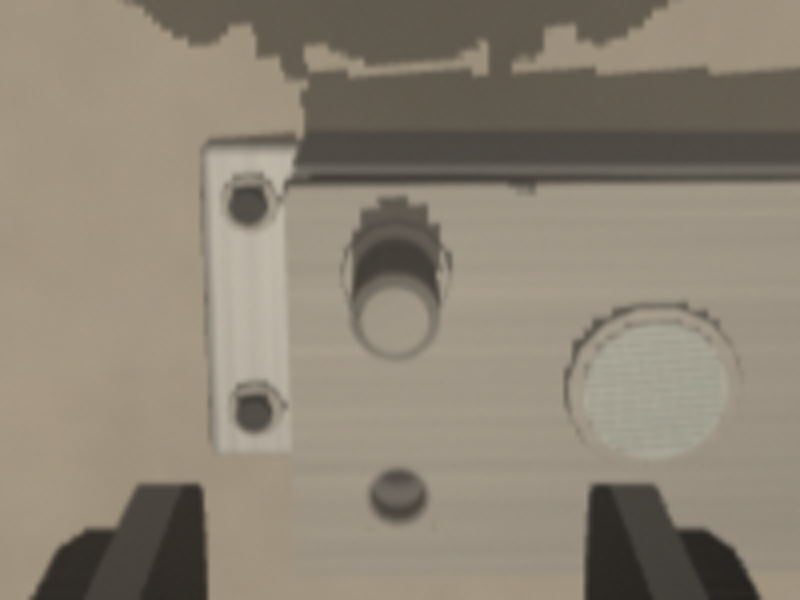

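```bash
python3 - <<'E'
from h import *
w=load("w15.npz");fw=lambda p:(np.array(p,float)+.5)/4-.5+[220,160]
print("pin top",ray(w,fw((396,320))[None],.0986)[0], "bolt hole",ray(w,fw((398,495))[None],.0646)[0])
E
```

```text
pin top [0.46908338 0.0527169  0.0986    ] bolt hole [0.51684197 0.04974456 0.0646    ]
```

Call:
send_rows --deltas '[{"grip": 0.5,"translation": [-0.012,-0.045,-0.005],"twist": [0,0,-2]},{"grip": 0.5,"translation": [-0.026,-0.105,-0.005],"twist": [0,0,-4]},{"grip": 0.5,"translation": [-0.041,-0.165,-0.005],"twist": [0,0,-6]},{"grip": 0.5,"translation": [-0.056,-0.225,-0.005],"twist": [0,0,-8]},{"grip": 0.5,"translation": [-0.07,-0.285,-0.005],"twist": [0,0,-10]}]'

```text
clock: 16.23
eef_pos: [0.5166, -0.2374, 0.155]
tool_rot: [-0.052, 0.999, 0.001, -0.001]
ft_force: [1.2, -0.1, 0.4]
grip_width: 0.0426
```

```bash
python3 d.py .5285 -.296 .15 96.9
```

```text
t 16.225 pos [ 0.5166 -0.2374  0.155 ] w 0.0426 F [ 1.2 -0.1  0.4] M [ 0.01 -0.07  0.02] j [-0.43  0.4   0.12  1.29  0.   -0.53]
delta [-0.0058, -0.0596, 0.0048] twist [0.16, -0.14, -0.99]
```

Call:
send_rows --deltas '[{"grip": 0.45,"translation": [-0.005,-0.045,0.003],"twist": [0,0,-1]},{"grip": 0.45,"translation": [-0.0058,-0.0596,0.005],"twist": [0,0,-1]},{"grip": 0.45,"translation": [-0.0058,-0.0596,0.005],"twist": [0,0,-1]},{"grip": 0.45,"translation": [-0.0058,-0.0596,0.005],"twist": [0,0,-1]}]'

```text
clock: 16.73
eef_pos: [0.528, -0.2944, 0.1494]
tool_rot: [-0.061, 0.998, 0.002, -0.002]
ft_force: [0.1, -0.4, -0.2]
grip_width: 0.0384
```

```bash
python3 d.py .5285 -.296 .032 96.9;python3 - <<'E'
from h import *
from workcell import camera,bot
c=camera("wrist");np.savez("w16.npz",**c);crop(c,220,160,200,150,4,"pics/w16.png")
E
```

```text
t 16.725 pos [ 0.528  -0.2944  0.1494] w 0.0384 F [ 0.1 -0.4 -0.2] M [-0.06  0.    0.04] j [-0.51  0.48  0.22  1.32  0.   -0.63]
delta [-0.0007, -0.0021, 0.1173] twist [0.24, -0.21, 0.09]
```

View pics/w16.png

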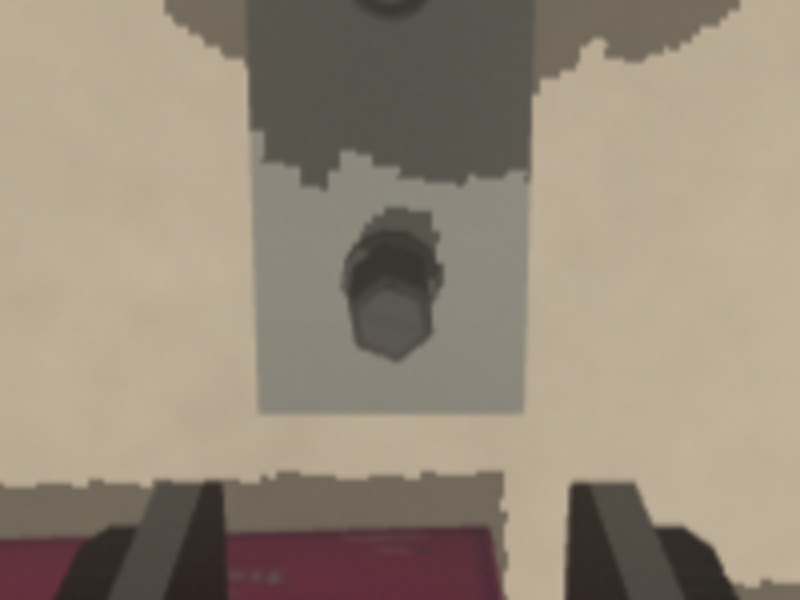

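```bash
python3 - <<'E'
from h import *
w=load("w16.npz");fw=lambda p:(np.array(p,float)+.5)/4-.5+[220,160]
print("bolt top",ray(w,fw((393,320))[None],.088)[0])
E
```

```text
bolt top [ 0.52913546 -0.29589421  0.088     ]
```

Call:
send_rows --deltas '[{"grip": 0.45,"translation": [-0.0005,-0.0015,0.04],"twist": [0.2,-0.2,0]},{"grip": 0.45,"translation": [-0.0005,-0.0015,0.085],"twist": [0.2,-0.2,0]},{"grip": 0.45,"translation": [-0.0005,-0.0015,0.105],"twist": [0.2,-0.2,0]},{"grip": 0.45,"translation": [-0.0005,-0.0015,0.112],"twist": [0.2,-0.2,0]}]'

```text
clock: 17.27
eef_pos: [0.5278, -0.2933, 0.0367]
tool_rot: [-0.062, 0.998, 0.001, -0.001]
ft_force: [0.5, 0.9, 0.5]
grip_width: 0.0386
```

```bash
python3 d.py .5285 -.296 .032 96.9
```

```text
t 17.275 pos [ 0.5278 -0.2933  0.0367] w 0.0386 F [0.5 0.9 0.5] M [0.04 0.01 0.03] j [-0.51  0.56  0.04  1.06  0.   -0.63]
delta [-0.0004, -0.0027, 0.0047] twist [0.11, -0.1, 0.23]
```

Call:
send_rows --deltas '[{"grip": 0.45,"translation": [-0.0009,-0.0027,0.003],"twist": [0.1,-0.1,0]},{"grip": 0.45,"translation": [-0.0009,-0.0027,0.0047],"twist": [0.1,-0.1,0]},{"grip": 0.45,"translation": [-0.0009,-0.0027,0.0047],"twist": [0.1,-0.1,0]}]'

```text
clock: 17.65
eef_pos: [0.5297, -0.2962, 0.0329]
tool_rot: [-0.062, 0.998, -0.0, 0.001]
ft_force: [-0.3, -0.0, 0.0]
grip_width: 0.0383
```

Call:
send_rows --deltas '[{"grip": 0,"translation": [0,0,0],"twist": [0,0,0]},{"grip": 0,"translation": [0,0,0],"twist": [0,0,0]},{"grip": 0,"translation": [0,0,0],"twist": [0,0,0]},{"grip": 0,"translation": [0,0,0],"twist": [0,0,0]}]'

```text
clock: 18.15
eef_pos: [0.5302, -0.2965, 0.0338]
tool_rot: [-0.062, 0.998, -0.001, 0.001]
ft_force: [-0.5, 1.3, 5.6]
grip_width: 0.0127
```

```bash
python3 d.py .5285 -.296 .032 96.9;python3 - <<'E'
from h import *
from workcell import camera,bot
s=camera("scene");crop(s,390,200,110,130,4.5,"pics/s17.png")
c=camera("wrist");crop(c,220,160,200,150,3.5,"pics/w17.png")
E
```

```text
t 18.15 pos [ 0.5302 -0.2965  0.0338] w 0.0127 F [-0.5  1.3  5.6] M [0.06 0.11 0.03] j [-0.51  0.56  0.04  1.05  0.   -0.63]
delta [0.0016, 0.0007, 0.0017] twist [-0.1, 0.15, 0.23]
```

View pics/s17.png

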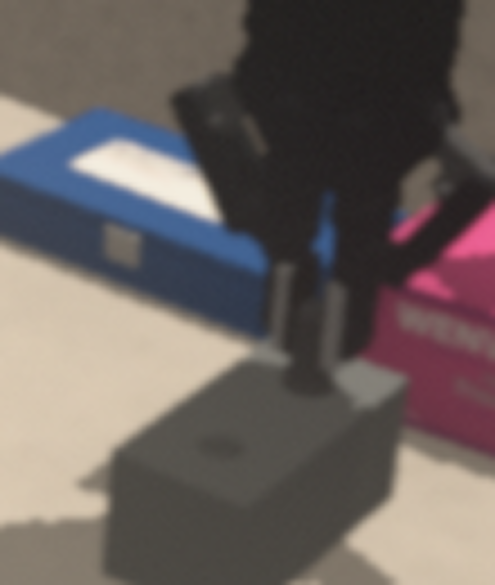

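View pics/w17.png

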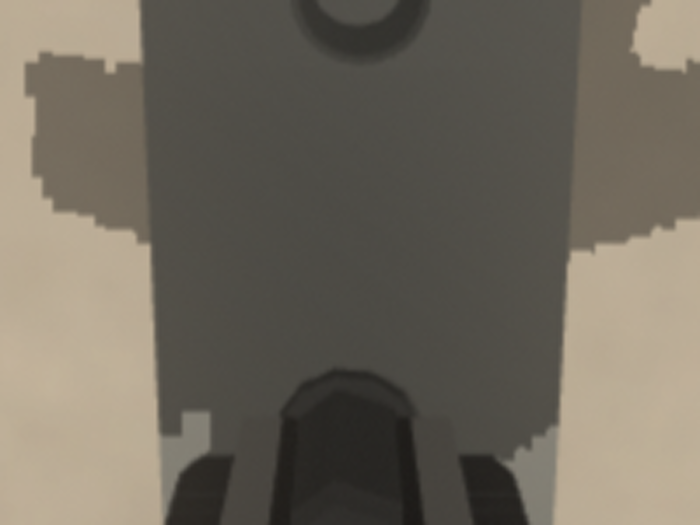

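Call:
send_rows --deltas '[{"grip": 0,"translation": [0,0,-0.02],"twist": [0,0,0]},{"grip": 0,"translation": [0,0,-0.05],"twist": [0,0,0]},{"grip": 0,"translation": [0,0,-0.09],"twist": [0,0,0]},{"grip": 0,"translation": [0,0,-0.115],"twist": [0,0,0]},{"grip": 0,"translation": [0,0,-0.12],"twist": [0,0,0]}]'

```text
clock: 18.88
eef_pos: [0.5307, -0.2969, 0.1552]
tool_rot: [-0.062, 0.998, -0.002, 0.003]
ft_force: [0.6, 0.1, -1.1]
grip_width: 0.0126
```

```bash
python3 d.py .5174 .0503 .15 86
```

```text
t 18.875 pos [ 0.5307 -0.2969  0.1552] w 0.0126 F [ 0.6  0.1 -1.1] M [-0.04  0.03 -0.  ] j [-0.51  0.47  0.23  1.32  0.   -0.63]
delta [-0.0299, 0.3462, 0.0041] twist [-0.18, 0.31, 11.13]
```

Call:
send_rows --deltas '[{"grip": 0,"translation": [-0.003,0.04,0],"twist": [0,0,2]},{"grip": 0,"translation": [-0.008,0.1,0],"twist": [0,0,4]},{"grip": 0,"translation": [-0.014,0.16,0],"twist": [0,0,6]},{"grip": 0,"translation": [-0.019,0.22,0],"twist": [0,0,8]},{"grip": 0,"translation": [-0.024,0.28,0],"twist": [0,0,10]}]'

```text
clock: 19.5
eef_pos: [0.5184, -0.0143, 0.1525]
tool_rot: [0.026, 1.0, -0.001, 0.001]
ft_force: [1.3, 0.8, -0.2]
grip_width: 0.0129
```

```bash
python3 d.py .5174 .0503 .15 86
```

```text
t 19.5 pos [ 0.5184 -0.0143  0.1525] w 0.0129 F [ 1.3  0.8 -0.2] M [ 0.05 -0.04 -0.01] j [-0.03  0.3  -0.04  1.23 -0.    0.03]
delta [0.0043, 0.0645, 0.0023] twist [-0.15, 0.17, 1.04]
```

Call:
send_rows --deltas '[{"grip": 0,"translation": [0.003,0.04,0],"twist": [0,0,1]},{"grip": 0,"translation": [0.0043,0.0645,0.01],"twist": [-0.15,0.17,1]},{"grip": 0,"translation": [0.0043,0.0645,0.035],"twist": [-0.15,0.17,1]},{"grip": 0,"translation": [0.0043,0.0645,0.054],"twist": [-0.15,0.17,1]},{"grip": 0,"translation": [0.0043,0.0645,0.054],"twist": [-0.15,0.17,1]}]'

```text
clock: 20.12
eef_pos: [0.5147, 0.05, 0.0952]
tool_rot: [0.034, 0.999, -0.001, -0.004]
ft_force: [-0.4, 0.0, -0.9]
grip_width: 0.0125
```

```bash
python3 d.py .5174 .0503 .08 86;python3 - <<'E'
from h import *
from workcell import camera,bot
s=camera("scene");np.savez("s18.npz",**s);crop(s,250,140,110,110,6,"pics/s18.png")
c=camera("wrist");np.savez("w18.npz",**c);crop(c,220,160,200,150,4,"pics/w18.png")
E
```

```text
t 20.125 pos [0.5147 0.05   0.0952] w 0.0125 F [-0.4  0.  -0.9] M [0.02 0.   0.03] j [ 0.1   0.35 -0.13  1.1  -0.    0.17]
delta [-0.0028, 0.0005, 0.0151] twist [-0.07, -0.4, 0.06]
```

View pics/s18.png

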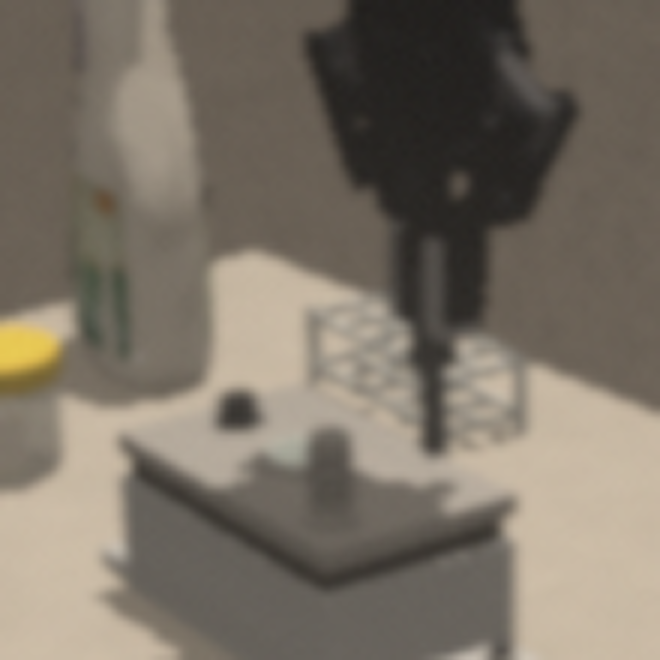

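View pics/w18.png

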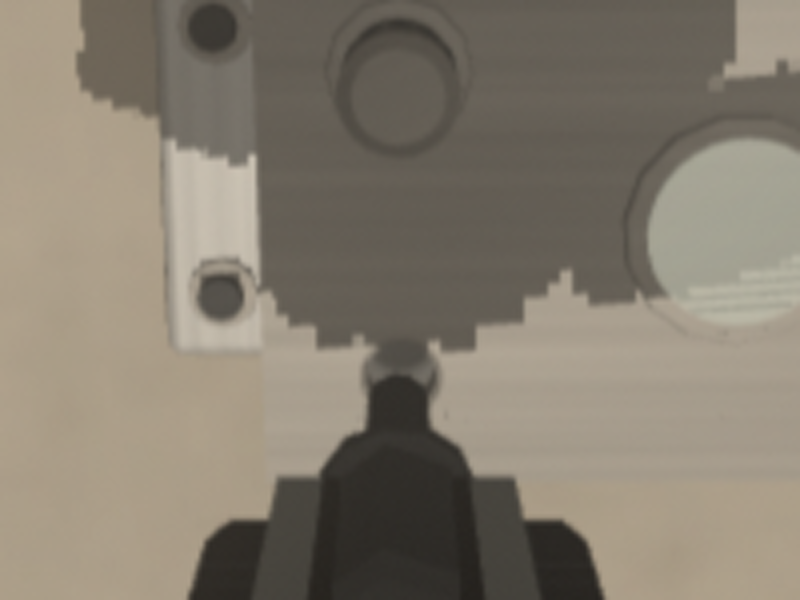

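Call:
send_rows --deltas '[{"grip": 0,"translation": [-0.0025,0.0005,0.003],"twist": [0,-0.4,0]},{"grip": 0,"translation": [-0.0025,0.0005,0.007],"twist": [0,-0.4,0]},{"grip": 0,"translation": [-0.0025,0.0005,0.007],"twist": [0,-0.4,0]}]'

```text
clock: 20.6
eef_pos: [0.5194, 0.0503, 0.0906]
tool_rot: [0.035, 0.999, -0.0, 0.002]
ft_force: [-0.8, -0.0, -0.2]
grip_width: 0.0125
```

```bash
python3 d.py .5174 .0503 .08 86;python3 - <<'E'
from h import *
from workcell import camera,bot
c=camera("wrist");np.savez("w19.npz",**c);crop(c,270,210,100,75,8,"pics/w19.png")
s=camera("scene");np.savez("s19.npz",**s);crop(s,280,180,80,60,8,"pics/s19.png")
E
```

```text
t 20.6 pos [0.5194 0.0503 0.0906] w 0.0125 F [-0.8 -0.  -0.2] M [-0.    0.09 -0.05] j [ 0.1   0.35 -0.13  1.08 -0.    0.17]
delta [0.002, -0.0001, 0.0106] twist [-0.02, 0.28, 0.03]
```

View pics/w19.png

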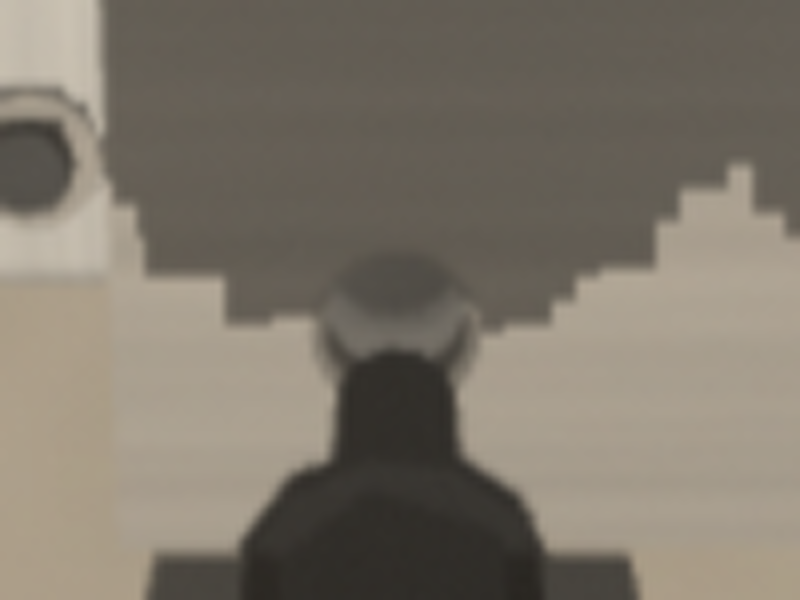

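View pics/s19.png

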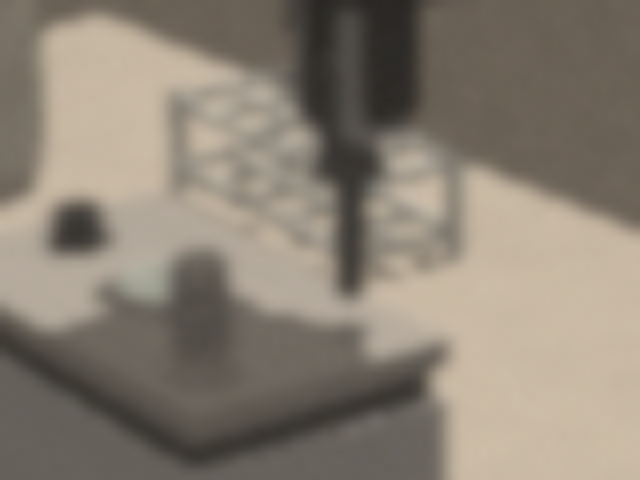

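```bash
python3 - <<'E'
from h import *
w=load("w19.npz");fw=lambda p:(np.array(p,float)+.5)/8-.5+[270,210]
print("hole c",ray(w,fw((397,329))[None],.0646)[0],"near edge+5.65",ray(w,fw((397,253))[None],.0646)[0]+[.00565,0,0],"foot",ray(w,fw((397,350))[None],.0748)[0]+[.003,0,0])
E
```

```text
hole c [0.51753544 0.04979031 0.0646    ] near edge+5.65 [0.51711743 0.0502053  0.0646    ] foot [0.51875945 0.04989896 0.0748    ]
```

Call:
send_rows --deltas '[{"grip": 0,"translation": [0.002,0,0.001],"twist": [0,0.28,0]},{"grip": 0,"translation": [0.002,0,0.002],"twist": [0,0.28,0]},{"grip": 0,"translation": [0.002,0,0.003],"twist": [0,0.28,0]},{"grip": 0,"translation": [0.002,0,0.003],"twist": [0,0.28,0]}]'

```text
clock: 21.2
eef_pos: [0.5175, 0.0505, 0.0877]
tool_rot: [0.035, 0.999, -0.0, 0.0]
ft_force: [-0.2, -0.5, -0.1]
grip_width: 0.0127
```

```bash
python3 d.py .5174 .0503 .08 86
```

```text
t 21.2 pos [0.5175 0.0505 0.0877] w 0.0127 F [-0.2 -0.5 -0.1] M [ 0.   -0.01 -0.04] j [ 0.1   0.35 -0.14  1.08 -0.    0.17]
delta [0.0001, -0.0002, 0.0077] twist [-0.02, 0.01, 0.03]
```

Call:
send_rows --deltas '[{"grip": 0,"translation": [0,0,0.003],"twist": [0,0,0]},{"grip": 0,"translation": [0,0,0.006],"twist": [0,0,0]},{"grip": 0,"translation": [0,0,0.009],"twist": [0,0,0]},{"grip": 0,"translation": [0,0,0.011],"twist": [0,0,0]}]'

```text
clock: 21.7
eef_pos: [0.5173, 0.0505, 0.0763]
tool_rot: [0.035, 0.999, -0.0, -0.0]
ft_force: [0.3, 0.8, -0.6]
grip_width: 0.0132
```

```bash
python3 d.py .5174 .0503 .06 86
```

```text
t 21.7 pos [0.5173 0.0505 0.0763] w 0.0132 F [ 0.3  0.8 -0.6] M [ 0.01 -0.   -0.01] j [ 0.1   0.37 -0.15  1.05 -0.    0.17]
delta [-0.0001, -0.0001, 0.0163] twist [-0.02, -0.01, 0.03]
```

Call:
send_rows --deltas '[{"grip": 0,"translation": [0,0,0.003],"twist": [0,0,0]},{"grip": 0,"translation": [0,0,0.006],"twist": [0,0,0]},{"grip": 0,"translation": [0,0,0.009],"twist": [0,0,0]},{"grip": 0,"translation": [0,0,0.012],"twist": [0,0,0]},{"grip": 0,"translation": [0,0,0.0135],"twist": [0,0,0]}]'

```text
clock: 22.32
eef_pos: [0.5172, 0.0504, 0.0626]
tool_rot: [0.035, 0.999, -0.0, -0.0]
ft_force: [0.6, -0.6, -0.4]
grip_width: 0.0124
```

```bash
python3 d.py .5174 .0503 .06 86
```

```text
t 22.325 pos [0.5172 0.0504 0.0626] w 0.0124 F [ 0.6 -0.6 -0.4] M [ 0.03  0.03 -0.05] j [ 0.1   0.38 -0.17  1.02 -0.    0.17]
delta [-0.0002, -0.0001, 0.0026] twist [-0.03, -0.03, 0.03]
```

Call:
send_rows --deltas '[{"grip": 0,"translation": [0,0,0.003],"twist": [0,0,0]},{"grip": 0,"translation": [0,0,0.006],"twist": [0,0,0]},{"grip": 0,"translation": [0,0,0.009],"twist": [0,0,0]},{"grip": 0,"translation": [0,0,0.012],"twist": [0,0,0]},{"grip": 0,"translation": [0,0,0.014],"twist": [0,0,0]}]'

```text
clock: 22.95
eef_pos: [0.5171, 0.0504, 0.0483]
tool_rot: [0.035, 0.999, -0.0, -0.0]
ft_force: [0.8, -0.3, -0.8]
grip_width: 0.0131
```

```bash
python3 d.py .5174 .0503 .0444 86;python3 - <<'E'
from h import *
from workcell import camera,bot
s=camera("scene");crop(s,250,140,110,110,6,"pics/s20.png")
E
```

```text
t 22.95 pos [0.5171 0.0504 0.0483] w 0.0131 F [ 0.8 -0.3 -0.8] M [0.04 0.01 0.01] j [ 0.1   0.39 -0.19  0.98 -0.    0.17]
delta [-0.0003, -0.0001, 0.0039] twist [-0.03, -0.04, 0.03]
```

View pics/s20.png

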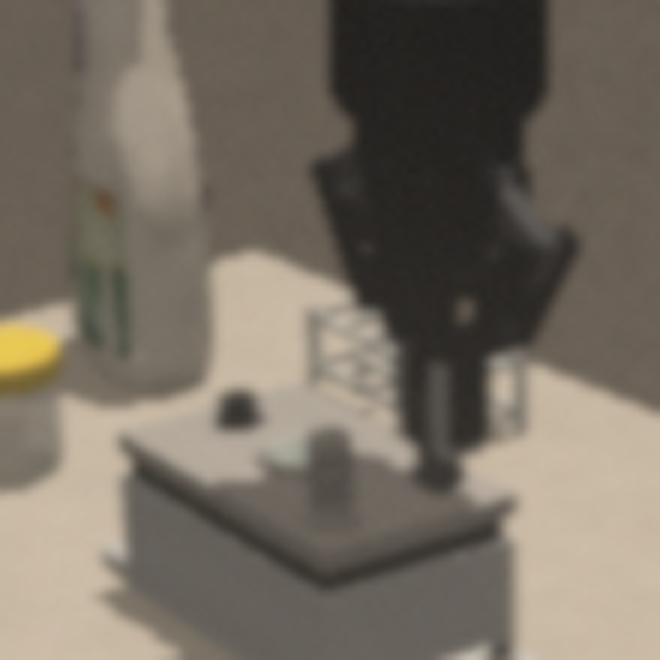

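Call:
send_rows --deltas '[{"grip": 0,"translation": [0,0,0.0012],"twist": [0,0,0]},{"grip": 0,"translation": [0,0,0.0024],"twist": [0,0,0]},{"grip": 0,"translation": [0,0,0.0034],"twist": [0,0,0]}]'

```text
clock: 23.38
eef_pos: [0.517, 0.0504, 0.0447]
tool_rot: [0.035, 0.999, -0.0, -0.0]
ft_force: [0.2, -0.3, 0.3]
grip_width: 0.0129
```

Call:
send_rows --deltas '[{"grip": 0,"translation": [0,0,0.0006],"twist": [0,0,0]},{"grip": 0,"translation": [0,0,0.0012],"twist": [0,0,0]}]'

```text
clock: 23.62
eef_pos: [0.5172, 0.0504, 0.0444]
tool_rot: [0.035, 0.999, -0.0, -0.0]
ft_force: [-2.6, -0.2, 7.7]
grip_width: 0.0125
```

Contact where expected. Press on up to about 15 N.

Call:
send_rows --deltas '[{"grip": 0,"translation": [0,0,0.0011],"twist": [0,0,0]},{"grip": 0,"translation": [0,0,0.0013],"twist": [0,0,0]}]'

```text
clock: 23.88
eef_pos: [0.5172, 0.0504, 0.0444]
tool_rot: [0.035, 0.999, -0.0, 0.0]
ft_force: [-3.6, -0.8, 10.2]
grip_width: 0.0127
```

Call:
send_rows --deltas '[{"grip": 0,"translation": [0,0,0.0014],"twist": [0,0,0]},{"grip": 0,"translation": [0,0,0.0016],"twist": [0,0,0]}]'

```text
clock: 24.12
eef_pos: [0.5173, 0.0504, 0.0443]
tool_rot: [0.035, 0.999, -0.0, 0.001]
ft_force: [-3.6, 0.2, 11.3]
grip_width: 0.0126
```

Call:
send_rows --deltas '[{"grip": 0,"translation": [0,0,0.0018],"twist": [0,0,0]},{"grip": 0,"translation": [0,0,0.0019],"twist": [0,0,0]}]'

```text
clock: 24.38
eef_pos: [0.5174, 0.0504, 0.0442]
tool_rot: [0.035, 0.999, -0.0, 0.001]
ft_force: [-4.8, -0.0, 13.1]
grip_width: 0.0129
```

Call:
send_rows --deltas '[{"grip": 0,"translation": [0,0,0.0019],"twist": [0,0,0]},{"grip": 0,"translation": [0,0,0.0019],"twist": [0,0,0]}]'

```text
clock: 24.62
eef_pos: [0.5175, 0.0504, 0.0442]
tool_rot: [0.035, 0.999, -0.0, 0.002]
ft_force: [-5.0, -0.5, 12.4]
grip_width: 0.0126
```

Call:
send_rows --deltas '[{"grip": 0,"translation": [0,0,0.0021],"twist": [0,0,0]},{"grip": 0,"translation": [0,0,0.0023],"twist": [0,0,0]}]'

```text
clock: 24.88
eef_pos: [0.5176, 0.0504, 0.0442]
tool_rot: [0.035, 0.999, 0.0, 0.003]
ft_force: [-5.4, -1.2, 15.4]
grip_width: 0.013
```

Call:
send_rows --deltas '[{"grip": 0,"translation": [0.0003,0,0.0003],"twist": [0,0,0]},{"grip": 0.5,"translation": [0.0003,0,0],"twist": [0,0,0]},{"grip": 0.5,"translation": [0.0003,0,0],"twist": [0,0,0]},{"grip": 0.5,"translation": [0.0003,0,0],"twist": [0,0,0]}]'

```text
clock: 25.38
eef_pos: [0.5172, 0.0504, 0.0438]
tool_rot: [0.035, 0.999, 0.0, 0.002]
ft_force: [0.1, -0.1, -0.2]
grip_width: 0.0427
```

Call:
send_rows --deltas '[{"grip": 0.5,"translation": [0,0,-0.01],"twist": [0,0,0]},{"grip": 0.5,"translation": [0,0,-0.035],"twist": [0,0,0]},{"grip": 0.5,"translation": [0,0,-0.07],"twist": [0,0,0]},{"grip": 0.5,"translation": [0,0,-0.11],"twist": [0,0,0]},{"grip": 0.5,"translation": [0,0,-0.11],"twist": [0,0,0]}]'

```text
clock: 26.0
eef_pos: [0.5197, 0.0507, 0.1581]
tool_rot: [0.035, 0.999, 0.001, 0.007]
ft_force: [0.3, 0.4, -0.7]
grip_width: 0.0427
```

```bash
python3 - <<'E'
from h import *
from workcell import camera,bot
s=camera("scene");np.savez("s21.npz",**s);crop(s,180,160,190,130,4.2,"pics/s21.png")
c=camera("wrist");np.savez("w21.npz",**c);crop(c,200,140,220,165,3.6,"pics/w21.png")
o=bot.get_obs();print(o["clock"],o["eef_pos"],o["ft_force"])
E
```

```text
26.1 [0.51699392 0.05047082 0.15441511] [-1.27003084  1.13159587 -0.10625915]
```

View pics/s21.png

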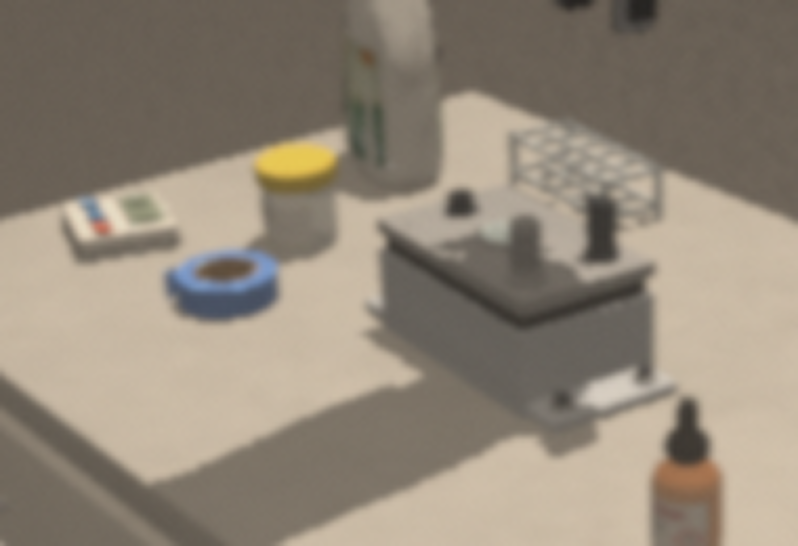

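View pics/w21.png

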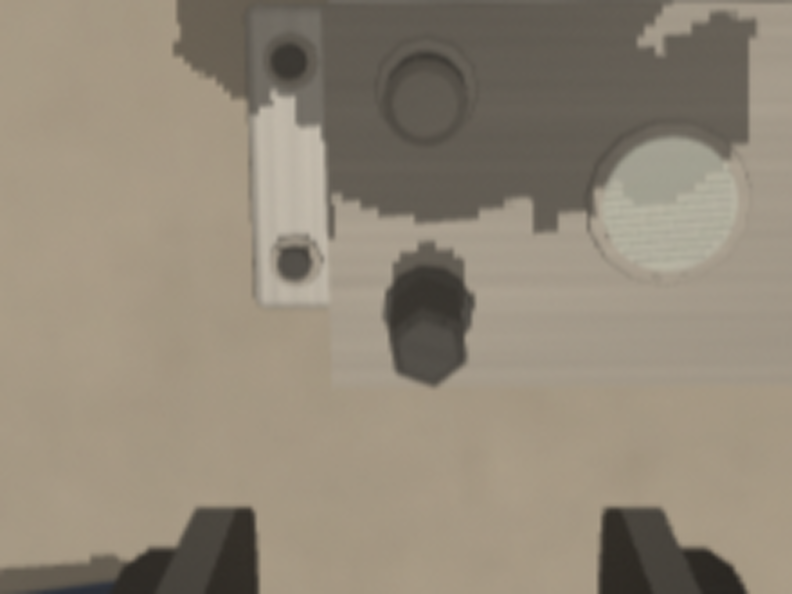

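```bash
python3 - <<'E'
from workcell import bot
print(bot.job_done())
E
```

```text
the job is handed in; nothing more can be done
None
```

The drift pin and then the hex bolt are both home through the cover into the cell body. I released both, lifted the arm clear and handed the job in at about 26 s. No verdict is reported.

- **Pin:** the taper drew the cover into line, and the wrist picture shows it straight on the body. I pressed its collar down and finished at about 16 N on the wrist sensor.
- **Bolt:** it went down the smaller hole with almost no side force. Its collar met the cover where expected, and I finished at about 15 N.
- **Last checks:** both stand upright in the final pictures, with collars flat. The cover top came out at about 64.6 mm from both contacts, so the collars are level. The pot, tape and dropper look untouched in the last scene picture; I did not measure their positions. The highest vertical force I read was 16.2 N, but I only see readings at the end of each call.

**Disagreements:**
- The fingers end about 28 mm short of the stated TCP, so the first closing passed above the pin. I found this in the pictures and corrected for it.
- The gripper opening also read about 2 mm less than the gripped widths.
- The scene camera put points 1 to 6 mm away from the other two cameras.

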